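# Level the stone portions on the studio balance

### The job

Share the polished stones out into two portions of equal weight on the two-pan balance: first zero the balance by sliding its brass poise all the way home and pressing it gently against the stop at the left end of its bar for a moment, then move stones from the heavy pan to the light one until both pans sit level, with all six stones lying side by side in the pans and the poise still at home. It is a delicate instrument: push no harder than needed, ease a stone down with the pan and let go only once the pan carries it, so that the beam never drops or bangs. Leave the bowl, spray bottle, cup and sand bottle where they are.

Things in the scene. Friction and masses are not known exactly. Their poses are not given: they have to be found in the camera images.
- balance: Mechanical two-pan table balance, grey base 130 x 300 mm, fixed; origin under its centre, on the table. x points away from the robot, y from the right pan to the left pan (as the robot sees them), z up. Pans over y = +95 and -95 mm. The beam turns about x, 98 mm above the table. At the far side a red pointer stands by a white plate, 153 mm high.
- beam (a joint): Tilt of the beam, rad: 0 level; positive = left (+y) pan up; stops at -0.10 and +0.10. Lightly damped: let go off level it swings fast, settling in about 3 s. With the poise home it tilts 0.0014 rad per gram of difference between the pans, so over 70 g lays it on a stop. Each pan moves 9.5 mm from level to a stop; the pans stay horizontal (parallel guided).
- poise (a joint): Place of the sliding poise on its bar, m: 0 = home, against the rigid stop at the bar's left (+y) end; grows as the poise moves right (-y), to 0.125. Off home it weighs on the right side (0.8 g at the pan per mm). About 1.2 N of friction hold it where it is left.
- poise_center (a point): Centre of the brass poise: a block 26 mm (x) x 22 mm (y, along the bar) x 34 mm high, riding on the poise bar; it stands 28 mm above the bar's top, so it can be pushed along from its right side (best level with the beam's axis, just over the bar: higher pushes tip the beam). Axes as the balance's, tilting with the beam.
- bar (a point): Middle of the poise bar's top edge (84 mm above the table when level). The steel bar is part of the beam: 6 mm wide, 190 mm long along the balance's y, 122 mm nearer the robot than the balance's centre and 39 mm clear of the pans. Small end stops stand up to 10 mm above it.
- left_pan (a point): Centre of the left pan's floor (upper face), 115 mm above the table when level. Square steel pan, 160 x 160 mm, with a rim 5 mm high and 4 mm thick. Axes parallel to the balance's.
- right_pan (a point): Centre of the right pan's floor (upper face); as the left pan.
- black (a point): Centre of the large black polished stone: a round pebble 57 mm across and 40 mm high with flat top and bottom, about 250 g (within 2 %); this point is half-way up. It starts on one of the pans.
- white (a point): Centre of the smallest, white polished stone: a round pebble 36 mm across and 25 mm high with flat top and bottom, about 60 g (within 2 %); this point is half-way up. It starts on one of the pans.
- green (a point): Centre of the medium green polished stone: a round pebble 44 mm across and 32 mm high with flat top and bottom, about 120 g (within 2 %); this point is half-way up. It starts on one of the pans.
- amber (a point): Centre of the small amber-yellow polished stone: a round pebble 38 mm across and 26 mm high with flat top and bottom, about 70 g (within 2 %); this point is half-way up. It starts on one of the pans.
- rust_a (a point): Centre of the fairly large rust-red polished stone: a round pebble 48 mm across and 35 mm high with flat top and bottom, about 150 g (within 2 %); this point is half-way up. It starts on one of the pans.
- rust_b (a point): Centre of the fairly large rust-red polished stone: a round pebble 48 mm across and 35 mm high with flat top and bottom, about 150 g (within 2 %); this point is half-way up. It starts on one of the pans.
- fishbowl: Small glass bowl (110 mm across, 82 mm high) standing in the cream tray on the left; origin at its underside. Not to be touched.
- spray: White spray bottle, 66 mm across and 180 mm high, on the right; origin at its underside. Not to be touched.
- cup: Clear mixing cup, 72 mm across the rim, 85 mm high, with two wooden sticks (to 140 mm), on the right; origin at its underside. Not to be touched.
- sandbottle: Closed sand-coloured bottle, 52 mm across, 120 mm high, at the far left; origin at its underside. Not to be touched.
There are look-alikes about, which are no part of the job. Leave any blue look-alike of the part that bears green alone.

How it is judged (in metres and radians):
On the way, in this order (a step that is already met when the one before it is completed fails the run):
1. the poise is slid home and pressed against its left stop with at least 3 N (value of joint poise below 0.002 m and contact force between the fingers and poise above 3 N), for 0.1 s.
2. the beam sits level within 0.03 rad with all six stones in the pans, nothing touching the balance or stones (value of joint beam between -0.03 and 0.03 rad and value of joint poise below 0.002 m and height (world z) of black between 0.118 and 0.145 m and height (world z) of white between 0.118 and 0.145 m and height (world z) of green between 0.118 and 0.145 m and height (world z) of amber between 0.118 and 0.145 m and height (world z) of rust_a between 0.118 and 0.145 m and height (world z) of rust_b between 0.118 and 0.145 m and contact force between each of the arm, the fingers and balance below 0.05 N and contact force between the fingers and stone_black below 0.05 N and contact force between the fingers and stone_white below 0.05 N and contact force between the fingers and stone_green below 0.05 N and contact force between the fingers and stone_amber below 0.05 N and contact force between the fingers and stone_rust_a below 0.05 N and contact force between the fingers and stone_rust_b below 0.05 N), for 0.4 s.
At the end, for the whole second after the job is handed in: The beam rests level within 0.03 rad (pans within 3 mm of level), the poise within 2 mm of its home stop, and all six stones lie at rest on the pan floors (centres 118 to 145 mm above the table: none stacked, none elsewhere), let go (value of joint beam between -0.03 and 0.03 rad and value of joint poise below 0.002 m and velocity of joint beam between -0.05 and 0.05 rad/s and height (world z) of black between 0.118 and 0.145 m and height (world z) of white between 0.118 and 0.145 m and height (world z) of green between 0.118 and 0.145 m and height (world z) of amber between 0.118 and 0.145 m and height (world z) of rust_a between 0.118 and 0.145 m and height (world z) of rust_b between 0.118 and 0.145 m and linear speed of each of stone_black, stone_white, stone_green, stone_amber, stone_rust_a, stone_rust_b below 0.02 m/s); the robot touches nothing.
It fails at once if the balance is pushed with more than 10 N by the gripper or arm (contact force between any of the fingers, the arm and balance above 10 N).
It fails at once if a stone is pressed or knocked against the balance with more than 25 N (contact force between any of stone_black, stone_white, stone_green, stone_amber, stone_rust_a, stone_rust_b and balance above 25 N).
It fails at once if the beam drops or swings faster than 0.35 rad/s (velocity of joint beam above 0.35 rad/s or velocity of joint beam below -0.35 rad/s).
It fails at once if a bystander is moved more than 20 mm or tipped (distance of any of fishbowl, spray, cup, sandbottle from where it was at the start of the episode above 0.02 m or angle between any of fishbowl, spray, cup, sandbottle's own z axis and vertical above 0.3 rad).
It also fails if it takes over 64 s, if anything falls off the work surface, if the arm or the gripper's body presses on something with over 40 N, if the wrist force passes 120 N, or if a joint passes its speed limit or range.

### The arm

A 6-joint arm with a two-finger parallel gripper is mounted at the origin on the work surface. World frame = base frame: x ahead of the robot, y to its left, z up, the work surface at z = 0. Lengths are in m, angles in degrees, forces in N, time in s.
With the tool pointing down it reaches from about 0.25 to 0.8 m from the base axis. Payload 8.5 kg.
Tool frame: the origin (TCP) lies at the very end of the fingers, on their centre line; the grasp point (between the pads) lies 19 mm behind it; y points along the fingers, x is the direction in which the jaws open and shut, and the axes are right-handed (so a half turn about y gives the same grasp; the last joint's range is limited). The gripper opens to 85 mm and grips with 20 to 120 N. Pads are 22 mm wide; open, the fingers measure 114 mm over their backs; the gripper's body (76 mm by 85 mm) begins 54 mm behind the grasp point. The pads swing forward as they close: fully open they stand 13 mm farther back than shut.
Start: joints at [75.63, 13.648, -0.773, 75.585, 0, 90], TCP at [0.13, 0.509, 0.231] pointing down, gripper open.
Joint ranges: [-152.45, 152.45], [-59.26, 108.67], [-65.41, 83.53], [-104.44, 129.93], [-82.83, 76.93], [-180, 180]. Speed limits (degrees/s): [127.2, 127.2, 159.86, 180, 180, 180].

### API

Orientations are given as a 3x3 rotation matrix whose columns are the frame's x, y, z axes.
In Python, from plant import env, get_image, camera_model, workorder, boxes_of, trace, spot_point gives the robot as it stands.
- The arm moves only by the tool send_rows, never from a script. Its argument "moves" is a list that holds one entry, the list of rows, each a list of 7 numbers: the turn, a rotation vector about the tool's x, y, z in degrees, then the shift along the tool's x, y, z in mm, then the opening, from 0 (shut) to 1 (fully open). A call has 1 to 12 rows; each row is the pose to reach, as a shift and turn from the pose commanded when the call began, along the tool's axes at that moment; what a row does not reach only later rows make up. A row lasts 1/12 s, in which the tool goes at most 41.7 mm and 7.16 degrees, less where a joint would pass 70% of its speed; a pose out of reach is approached as far as the arm can. A call with a gripper value outside its range is refused whole. The fingers move at their own pace and stop on an object; "grip_force" is the grip in N (left out, the last holds). Time passes only in rows, so rows that repeat a pose let the fingers close. It gives the time, the measured TCP pose, the force and the opening at its end, in the units of the state.
- env.state(): the state, without advancing time (a new reading comes with each control period).
- get_image(name): name is "scene" or "top" or "wrist"; returns (picture, depth): 400x640x3 uint8, red, green, blue; 400x640 float32, m along the optical axis (not along the pixel's ray), 0 where there is no reading.
- camera_model(name): a dict with "vfov" (degrees; the focal length in pixels is half the picture's height over the tangent of half this angle, whatever the lens; pixels are square), "cx", "cy" (the principal point, pixels), "k1" (the pictures are not rectified: a ray, as slopes to the right and down, at radius r is drawn at 1 + k1 r^2 times it, then the intrinsics apply), "rvec" (rotation vector, rad) and "tvec" (3), from world to camera coordinates, as OpenCV has them. Camera axes: x right, y down, z forward; pixel columns grow to the right and rows downward; lengths in m; the calibration is good to about 2 mm. A picture is of the moment at which its call begins: read the wrist's pose just before it. camera_model takes no time and is no camera call; for the wrist camera it gives the pose at the moment of the call.
- workorder.finish_job(): hands the job in, once; it reports no verdict.
Trained networks look in the newest picture that a camera, given by its name, has taken for a name from the list of things; names that differ only in an ending like _2 or _b are one class to them, and where a whole thing is asked for, a point or a joint stands for the part that bears it (a point fixed in the world has none). Each returns a list of dicts, best first, with "confidence" (0 to 1); they miss things now and then, are a little off and sometimes report something else, mostly with a low value. They report only what shows in the picture. A call takes as long as a camera call. They do not tell look-alikes from the thing itself.
- boxes_of(camera, target): "box" ([centre column, centre row, width, height] in pixels, round what is visible of it).
- trace(camera, target): "region" (400x640 bool, what is visible of it) and "box" ([centre column, centre row, width, height] in pixels, round what is visible of it).
- spot_point(camera, target): "location" ([column, row] in pixels: a listed point, or the origin of a listed thing).
The state is a dict: "clock": time; "joint_positions": joint angles; "qvel": joint speeds; "joint_torque": joint torques, N m; "position": TCP position; "eef_rot": TCP orientation; "ft_force": force on the tool from outside, world axes, zero at the start; "moment": the same for the moment, N m; "grip_width": opening from 0.0 (shut) to 1.0 (fully open).
Only numpy, scipy, OpenCV 4.12 (cv2) and the standard library are available. Lean on these libraries where they do the work, as an engineer would, in place of code of your own. Each camera call takes 0.05 s, during which the arm holds its last target.

## Working session

There is one attempt and no reset: what is moved stays moved. The work goes in short steps, Python scripts to look and compute and a tool call to move; the robot and the scene stay as the last step left them, time stands still between calls to the robot, and variables do not carry over. Pictures are saved under pics/ and viewed, and the job is handed in when it is done.

Besides the shell and the picture viewer there is one more tool, called after "Request:" as a command line: name --argument value ..., lists and objects as JSON in quotes. send_rows: Moves the arm, as the interface text tells. Its arguments: {"type":"object","properties":{"moves":{"type":"array"},"grip_force":{"type":"number"}},"required":["moves"]}

```bash
mkdir -p pics; ls
cat > h.py <<'E'
import numpy as np, cv2
from plant import env, get_image, camera_model, workorder, boxes_of, trace, spot_point
def K(m):
    f=200/np.tan(np.radians(m['vfov'])/2)
    return np.array([[f,0,m['cx']],[0,f,m['cy']],[0,0,1.]])
def unproj(name,px,depth=None,z=None,m=None):
    m=m or camera_model(name)
    k=K(m); R,_=cv2.Rodrigues(np.array(m['rvec'],float)); t=np.array(m['tvec'],float).ravel()
    px=np.atleast_2d(np.asarray(px,float))
    n=cv2.undistortPoints(px.reshape(-1,1,2),k,np.array([m['k1'],0,0,0.]) ).reshape(-1,2)
    d=np.c_[n,np.ones(len(n))]
    if z is None:
        return (d*np.asarray(depth).reshape(-1,1)-t)@R
    c=-R.T@t; w=d@R
    return c+w*((z-c[2])/w[:,2])[:,None]
def proj(name,P,m=None):
    m=m or camera_model(name)
    return cv2.projectPoints(np.atleast_2d(np.asarray(P,float)),np.array(m['rvec'],float),np.array(m['tvec'],float),K(m),np.array([m['k1'],0,0,0.]))[0].reshape(-1,2)
def save(n,im): cv2.imwrite('pics/'+n+'.png',im[:,:,::-1])
E
python3 - <<'E'
from h import *
s=env.state(); print(s)
for c in ['scene','top','wrist']:
    im,d=get_image(c); save(c+'0',im); np.savez('pics/%s0.npz'%c,d=d,im=im); print(c,camera_model(c))
E
```

```text
pics
{'clock': 0.0, 'joint_positions': array([ 7.56296376e+01,  1.36816720e+01, -8.16015881e-01,  7.55864527e+01,
        7.77221169e-05,  9.00000382e+01]), 'qvel': array([ 0.07117001,  0.07652661, -0.10641784,  0.02026238, -0.08335754,
        0.02416229]), 'joint_torque': array([-1.74331376e-04, -5.38774395e+01,  3.46439445e+01,  1.83673500e-02,
        4.81650363e-05,  3.55082662e-06]), 'position': array([0.13019355, 0.5081632 , 0.2306774 ]), 'eef_rot': array([[ 2.48189209e-01, -3.65786673e-04, -9.68711507e-01],
       [ 9.68710463e-01, -1.42224496e-03,  2.48189478e-01],
       [-1.46852946e-03, -9.99998922e-01,  1.35552656e-06]]), 'ft_force': array([-0.08682625, -0.88433929,  0.28228104]), 'moment': array([ 0.03387902,  0.00907867, -0.01851877]), 'grip_width': 0.9995608403173685}
scene {'vfov': 47.0595931096144, 'cx': 322.9000710413743, 'cy': 202.80657522884445, 'k1': -0.025302848120927958, 'rvec': array([ 2.15856025,  0.96613114, -0.40154332]), 'tvec': array([-0.37707441, -0.19055754,  1.58909996])}
top {'vfov': 44.60098598024322, 'cx': 314.2513180274966, 'cy': 197.66906043991474, 'k1': -0.05988129917070139, 'rvec': array([ 2.14980191, -2.17517541,  0.12334582]), 'tvec': array([0.03991915, 0.54838755, 1.58337097])}
wrist {'vfov': 65.42674879919764, 'cx': 315.5692879359281, 'cy': 202.33466590628078, 'k1': -0.03768111476195582, 'rvec': array([-2.29291926, -1.78020733, -0.25801393]), 'tvec': array([-0.52545228, -0.03703849,  0.37765506])}
```

View pics/scene0.png

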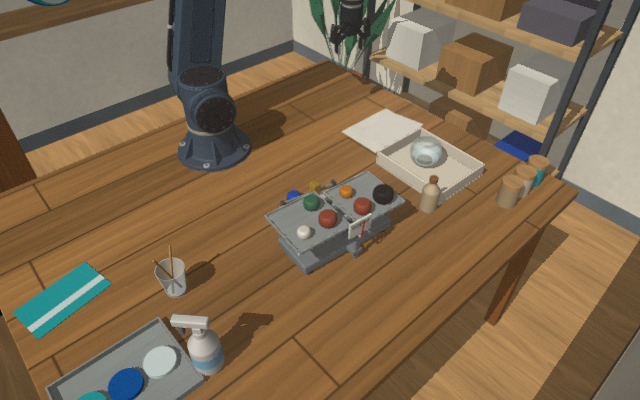

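View pics/top0.png

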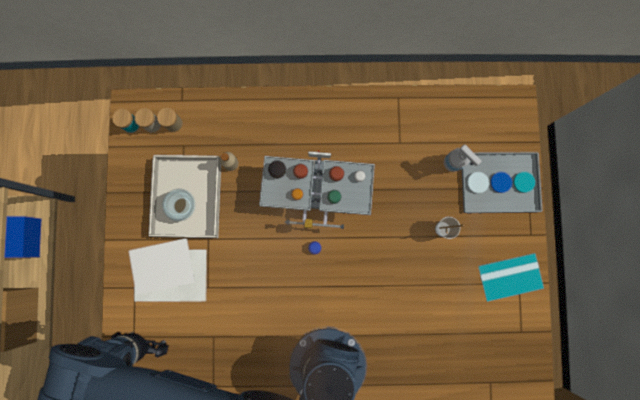

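View pics/wrist0.png

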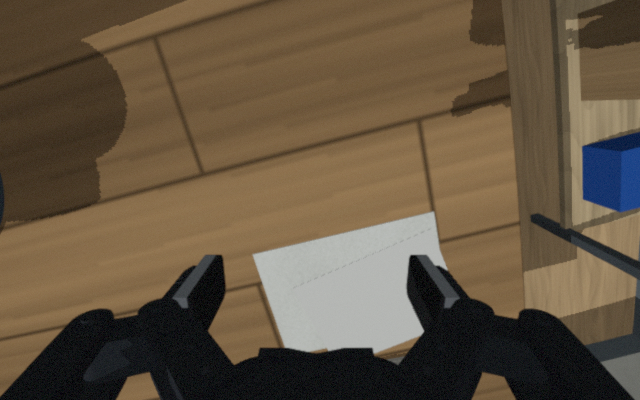

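Run:
```python
from h import *
im,d=get_image('top'); 
for n in ['balance','poise_center','bar','left_pan','right_pan','black','white','green','amber','rust_a','fishbowl','spray','cup','sandbottle']:
    for r in spot_point('top',n)[:2]:
        p=np.array(r['location']); 
        if r['confidence']<.3: continue
        i,j=int(round(p[1])),int(round(p[0])); dd=np.median(d[i-1:i+2,j-1:j+2])
        print(n,round(r['confidence'],2),p.round(1),unproj('top',p,dd)[0].round(4))
m=camera_model('top')
# pan mask points
ii,jj=np.mgrid[145:235,250:385]; P=unproj('top',np.c_[jj.ravel(),ii.ravel()],d[ii,jj].ravel())
s=(P[:,2]>.09)&(P[:,2]<.135)&(P[:,0]>.3); Q=P[s]
import cv2
print(cv2.minAreaRect(Q[:,:2].astype(np.float32)*1000))
crop=im[140:260,240:400]; save('topc',cv2.resize(crop,None,fx=5,fy=5,interpolation=cv2.INTER_CUBIC))
```

```text
balance 0.87 [316.1 188.3] [0.5704 0.0273 0.1036]
poise_center 0.59 [311.2 223.1] [0.4599 0.044  0.1078]
bar 0.7 [310.7 226.6] [0.4505 0.0459 0.0805]
left_pan 0.8 [287.1 184.5] [0.5834 0.1191 0.1053]
black 0.73 [278.8 169.7] [0.6245 0.1424 0.1442]
black 0.58 [232.4 159.7] [0.6701 0.2975 0.0818]
white 0.4 [358.2 180.8] [ 0.5875 -0.1034  0.1397]
white 0.38 [231.2 161.9] [0.6621 0.3007 0.0858]
green 0.67 [331.5 196. ] [ 0.5392 -0.0193  0.1545]
amber 0.7 [356.1 178.2] [ 0.5947 -0.0965  0.1461]
amber 0.53 [295.7 195.9] [0.5433 0.091  0.1332]
rust_a 0.68 [337.1 169.3] [ 0.6211 -0.0376  0.1586]
rust_a 0.54 [300.  172.9] [0.614  0.0768 0.1421]
fishbowl 0.8 [179.8 207.5] [0.5228 0.4847 0.015 ]
spray 0.62 [450.5 161. ] [ 0.6584 -0.4117  0.0788]
cup 0.8 [444.3 230.4] [ 0.4363 -0.4018  0.0037]
sandbottle 0.61 [230.7 161.9] [0.6622 0.3023 0.0858]
((565.636962890625, 26.928192138671875), (349.9876708984375, 239.7742919921875), 84.66844940185547)
```

View pics/topc.png

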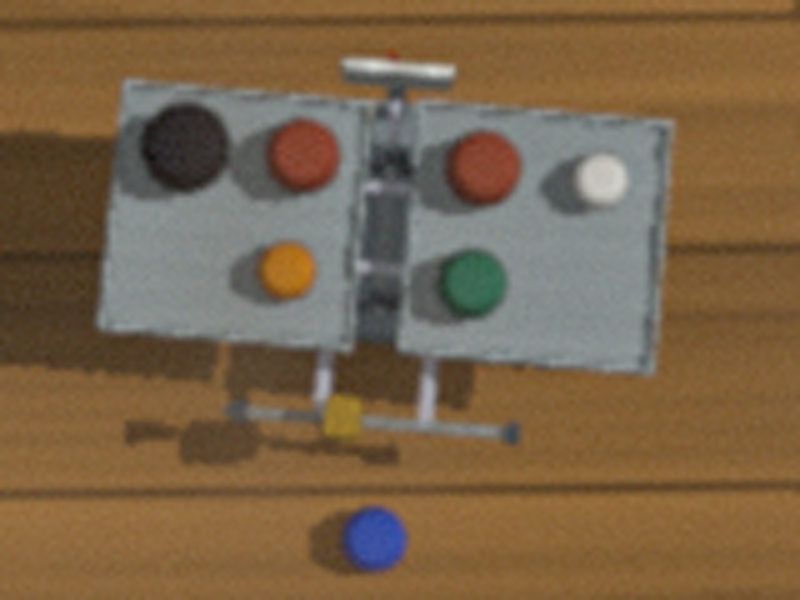

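Run:
```python
from h import *
z=np.load('pics/top0.npz'); im,d=z['im'],z['d']; hsv=cv2.cvtColor(im,cv2.COLOR_RGB2HSV)
def cen(name,win,cond,zz):
    x0,y0,x1,y1=win; h,s,v=[hsv[y0:y1,x0:x1,k].astype(int) for k in range(3)]
    mk=cond(h,s,v); yy,xx=np.nonzero(mk); c=np.array([xx.mean()+x0,yy.mean()+y0])
    print(name,mk.sum(),c.round(1),unproj('top',c,z=zz)[0].round(4),'depth med z',np.round(np.median(unproj('top',np.c_[xx+x0,yy+y0],d[yy+y0,xx+x0])[:,2]),4))
# use z at mid-height-ish for blob centroids
cen('amber',(285,182,310,207),lambda h,s,v:(h<22)&(s>190)&(v>130),.122)
cen('poise',(300,214,317,232),lambda h,s,v:(h>18)&(h<32)&(s>150)&(v>90),.105)
cen('green',(322,185,345,208),lambda h,s,v:(h>50)&(h<95)&(s>110),.145)
cen('white',(350,166,370,186),lambda h,s,v:(s<60)&(v>165),.14)
cen('rustR',(325,160,348,184),lambda h,s,v:((h<10)|(h>170))&(s>140),.145)
cen('rustL',(290,160,312,184),lambda h,s,v:((h<10)|(h>170))&(s>140),.13)
o=np.array([240,140])
c=lambda a:o+(np.array(a)+.5)/5-.5
for n,a,zz in [('LPfl',(125,82),.1105),('LPnl',(98,330),.1105),('RPfr',(672,122),.1295),('RPnr',(655,372),.1295),('LPnr',(350,350),.1105),('LPfr',(368,102),.1105),('RPnl',(400,352),.1295),('RPfl',(415,105),.1295),('barL',(238,410),.08),('barR',(512,433),.095)]:
    print(n,unproj('top',c(a),z=zz)[0].round(4))
```

```text
amber 70 [297.  193.6] [0.5517 0.0874 0.122 ] depth med z 0.1303
poise 64 [308.2 223.2] [0.4599 0.0534 0.105 ] depth med z 0.1082
green 60 [335.4 196.3] [ 0.5393 -0.0315  0.145 ] depth med z 0.1545
white 68 [360.4 175.2] [ 0.6048 -0.1105  0.14  ] depth med z 0.1479
rustR 137 [336.1 173.2] [ 0.6114 -0.0351  0.145 ] depth med z 0.1578
rustL 132 [300.3 170.8] [0.6228 0.0762 0.13  ] depth med z 0.1387
LPfl [0.6751 0.19   0.1105]
LPnl [0.5167 0.2069 0.1105]
RPfr [ 0.6417 -0.1551  0.1295]
RPnr [ 0.4846 -0.1405  0.1295]
LPnr [0.5022 0.0486 0.1105]
LPfr [0.6602 0.0355 0.1105]
RPnl [0.4989 0.0174 0.1295]
RPfl [0.6543 0.006  0.1295]
barL [0.4673 0.1208 0.08  ]
barR [ 0.4498 -0.0531  0.095 ]
```

```bash
cat >> h.py <<'E'
from scipy.spatial.transform import Rotation as Ro
EX=np.array([.9954,-.0958,0]); EY=np.array([.0958,.9954,0])
RB=np.c_[EY,[0,0,-1.],-EX]
def row(P,R=RB,s=None):
    s=s or env.state(); A=s['eef_rot']
    print('from',s['position'].round(4),'t',round(s['clock'],2),'ft',s['ft_force'].round(2),'turn',np.degrees(Ro.from_matrix(A.T@R).as_rotvec()).round(2),'shift',(A.T@(np.array(P)-s['position'])*1000).round(1))
E
python3 -c "
from h import *
row([.456,.015,.2])"
```

```text
from [0.1303 0.5085 0.2313] t 0.9 ft [-0.59  0.22  0.17] turn [-0.   -8.87 -0.01] shift [-397.3   31.3 -438. ]
```

Request:
send_rows --moves '[[[0, -8.9, 0, -397, 31, -438, 0], [0, -8.9, 0, -397, 31, -438, 0], [0, -8.9, 0, -397, 31, -438, 0], [0, -8.9, 0, -397, 31, -438, 0], [0, -8.9, 0, -397, 31, -438, 0], [0, -8.9, 0, -397, 31, -438, 0], [0, -8.9, 0, -397, 31, -438, 0], [0, -8.9, 0, -397, 31, -438, 0], [0, -8.9, 0, -397, 31, -438, 0], [0, -8.9, 0, -397, 31, -438, 0], [0, -8.9, 0, -397, 31, -438, 0], [0, -8.9, 0, -397, 31, -438, 0]]]' --grip_force 20

```text
clock: 1.9
position: [0.4058, 0.0905, 0.2054]
eef_rot: [[0.095, 0.001, -0.995], [0.995, 0.0, 0.095], [0.0, -1.0, -0.001]]
ft_force: [-0.0, 2.1, 1.0]
grip_width: 0.002
```

```bash
python3 -c "
from h import *
row([.456,.015,.2])"
```

```text
from [0.4058 0.0905 0.2054] t 1.9 ft [-0.04  2.12  1.05] turn [0.06 0.02 0.02] shift [-70.4   5.5 -57.2]
```

Request:
send_rows --moves '[[[0, 0, 0, -70, 5, -57, 0], [0, 0, 0, -70, 5, -57, 0], [0, 0, 0, -70, 5, -57, 0], [0, 0, 0, -70, 5, -57, 0], [0, 0, 0, -70, 5, -57, 0], [0, 0, 0, -70, 5, -57, 0]]]'

```text
clock: 2.4
position: [0.4544, 0.0182, 0.2002]
eef_rot: [[0.095, -0.001, -0.996], [0.996, 0.0, 0.095], [0.0, -1.0, 0.001]]
ft_force: [-0.3, 0.3, -0.3]
grip_width: -0.004
```

Run:
```python
from h import *
row([.456,.015,.2])
m=camera_model('wrist'); im,d=get_image('wrist'); save('w1',im); np.savez('pics/w1.npz',im=im,d=d)
im2,_=get_image('top'); save('t1',cv2.resize(im2[140:260,240:400],None,fx=5,fy=5))
row([.456,.015,.2])
print(proj('wrist',[[.460,.0534,.108],[.456,.015,.09]],m))
```

```text
from [0.4544 0.0182 0.2002] t 2.4 ft [-0.27  0.31 -0.28] turn [-0.03  0.06  0.01] shift [-3.   0.2 -1.9]
from [0.4545 0.0186 0.2004] t 2.5 ft [ 0.26 -0.07 -0.19] turn [0.   0.13 0.  ] shift [-3.4  0.4 -1.9]
[[359.61922063 208.16702846]
 [310.96238643 201.34130187]]
```

View pics/w1.png

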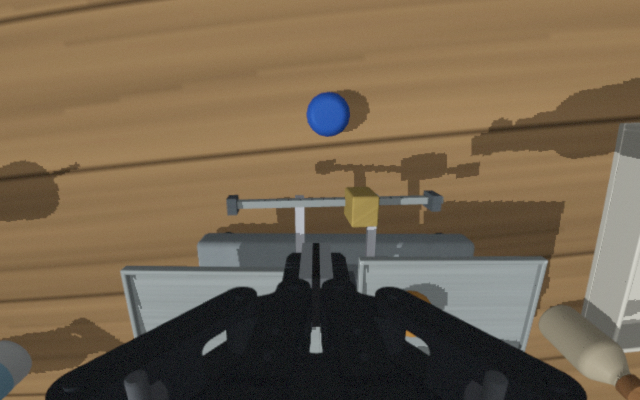

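Request:
send_rows --moves '[[[0, 0, 0, -3, 36, -2, 0], [0, 0, 0, -3, 70, -2, 0], [0, 0, 0, -3, 90, -2, 0], [0, 0, 0, -3, 102, -2, 0], [0, 0, 0, -3, 108, -2, 0], [0, 0, 0, -3, 108, -2, 0], [0, 0, 0, -3, 108, -2, 0]]]'

```text
clock: 3.08
position: [0.4569, 0.0149, 0.0928]
eef_rot: [[0.094, 0.001, -0.996], [0.996, -0.0, 0.094], [0.0, -1.0, -0.001]]
ft_force: [-0.2, -0.2, 0.3]
grip_width: 0.004
```

Run:
```python
from h import *
row([.456,.015,.092])
m=camera_model('wrist'); im,d=get_image('wrist'); save('w2',im); np.savez('pics/w2.npz',im=im,d=d)
im2,_=get_image('scene'); save('s2',cv2.resize(im2[150:290,240:430],None,fx=4,fy=4))
row([.456,.015,.092])
```

```text
from [0.4569 0.0149 0.0928] t 3.08 ft [-0.2  -0.23  0.32] turn [0.03 0.1  0.  ] shift [-0.   0.8  0.9]
from [0.4575 0.0146 0.0933] t 3.18 ft [0.13 0.35 0.34] turn [0.11 0.07 0.01] shift [0.2 1.3 1.5]
```

View pics/w2.png

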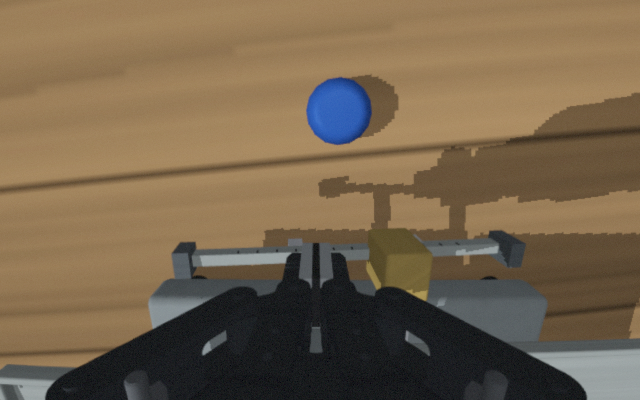

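View pics/s2.png

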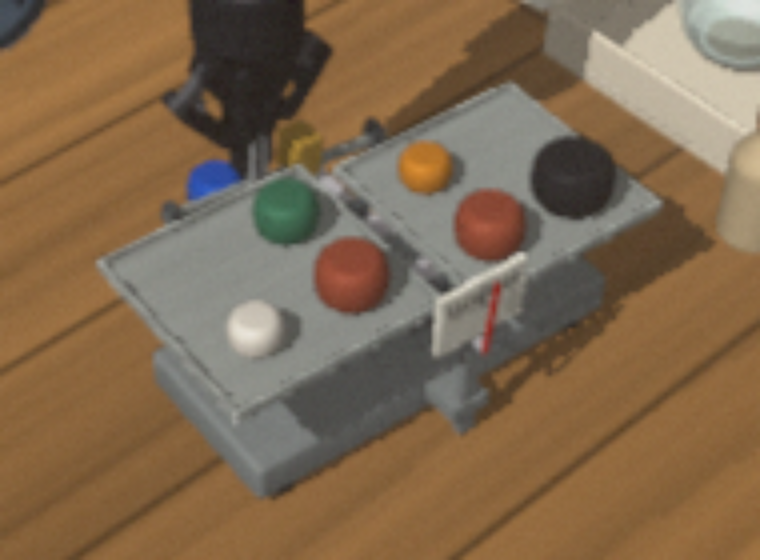

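Request:
send_rows --moves '[[[0, 0, 0, 4, 1, 0, 0], [0, 0, 0, 8, 2, 0, 0], [0, 0, 0, 12, 2, 0, 0], [0, 0, 0, 15, 2, 0, 0], [0, 0, 0, 18, 2, 0, 0], [0, 0, 0, 21, 2, 0, 0], [0, 0, 0, 24, 2, 0, 0], [0, 0, 0, 27, 2, 0, 0], [0, 0, 0, 30, 2, 0, 0], [0, 0, 0, 33, 2, 0, 0], [0, 0, 0, 36, 2, 0, 0]]]'

```text
clock: 4.1
position: [0.4602, 0.0503, 0.0901]
eef_rot: [[0.095, -0.0, -0.995], [0.995, -0.0, 0.095], [-0.0, -1.0, 0.0]]
ft_force: [-0.3, -0.7, 0.1]
grip_width: -0.001
```

Run:
```python
from h import *
row([.456,.015,.092])
m=camera_model('wrist'); im,d=get_image('wrist'); save('w3',im)
row([.456,.015,.092])
```

```text
from [0.4602 0.0503 0.0901] t 4.1 ft [-0.26 -0.73  0.09] turn [-0.01  0.03 -0.01] shift [-35.6  -1.9   0.8]
from [0.4602 0.0507 0.0901] t 4.15 ft [-0.14 -0.49 -0.99] turn [-0.01  0.04  0.01] shift [-36.   -1.9   0.8]
```

View pics/w3.png

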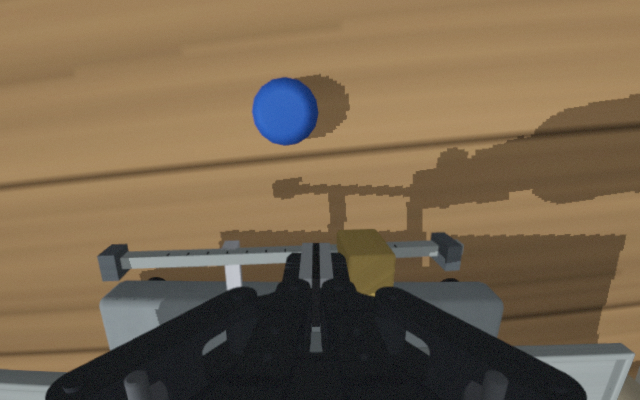

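Request:
send_rows --moves '[[[0, 0, 0, 2, 0, 0, 0], [0, 0, 0, 4, 0, 0, 0], [0, 0, 0, 6, 0, 0, 0], [0, 0, 0, 8, 0, 0, 0], [0, 0, 0, 10, 0, 0, 0], [0, 0, 0, 12, 0, 0, 0], [0, 0, 0, 13, 0, 0, 0], [0, 0, 0, 14, 0, 0, 0]]]'

```text
clock: 4.82
position: [0.4616, 0.0642, 0.0902]
eef_rot: [[0.095, 0.0, -0.995], [0.995, -0.0, 0.095], [-0.0, -1.0, -0.0]]
ft_force: [-0.2, -1.2, -0.4]
grip_width: -0.001
```

Run:
```python
from h import *
m=camera_model('wrist'); im,d=get_image('wrist'); save('w4',im)
row([.456,.015,.092])
```

```text
from [0.4616 0.0643 0.0902] t 4.87 ft [ 0.04 -0.05 -0.11] turn [ 0.    0.03 -0.  ] shift [-49.6  -1.8   0.9]
```

View pics/w4.png

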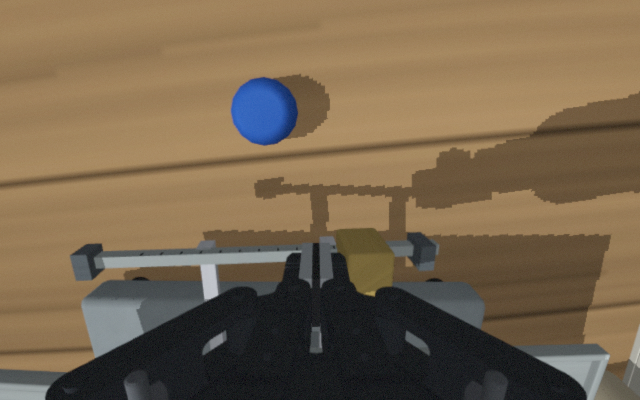

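Request:
send_rows --moves '[[[0, 0, 0, 1.5, 0, 0, 0], [0, 0, 0, 3, 0, 0, 0], [0, 0, 0, 4, 0, 0, 0], [0, 0, 0, 5, 0, 0, 0], [0, 0, 0, 6, 0, 0, 0], [0, 0, 0, 6.5, 0, 0, 0]]]'

```text
clock: 5.37
position: [0.4622, 0.0706, 0.0902]
eef_rot: [[0.095, -0.0, -0.995], [0.995, -0.0, 0.095], [-0.0, -1.0, 0.0]]
ft_force: [0.2, -2.0, -0.9]
grip_width: 0.002
```

Run:
```python
from h import *
row([.456,.015,.092])
m=camera_model('wrist'); im,d=get_image('wrist'); save('w5',cv2.resize(im[200:320,260:460],None,fx=4,fy=4))
row([.456,.015,.092])
```

```text
from [0.4622 0.0706 0.0902] t 5.37 ft [ 0.2  -2.   -0.93] turn [-0.    0.03 -0.01] shift [-55.9  -1.8   0.8]
from [0.4622 0.0706 0.0902] t 5.42 ft [ 0.12 -0.28 -0.23] turn [-0.    0.03 -0.  ] shift [-56.   -1.8   0.8]
```

View pics/w5.png

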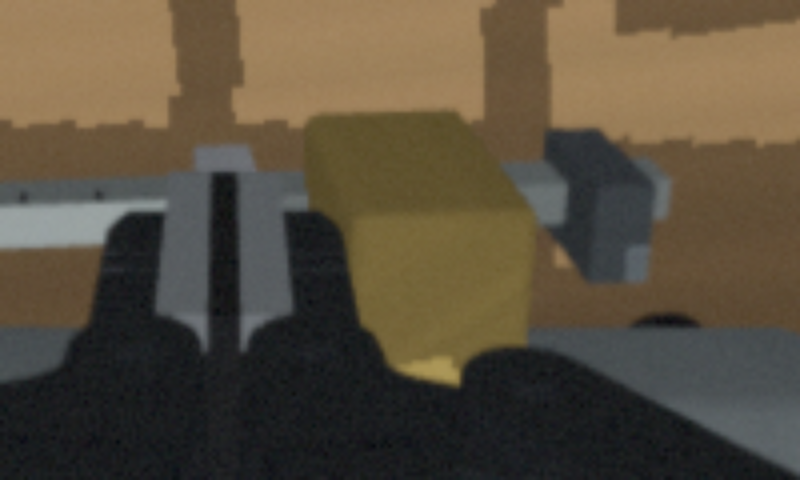

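Request:
send_rows --moves '[[[0, 0, 0, 1, 0, 0, 0], [0, 0, 0, 2, 0, 0, 0], [0, 0, 0, 2.6, 0, 0, 0], [0, 0, 0, 3.2, 0, 0, 0], [0, 0, 0, 3.8, 0, 0, 0]]]'

```text
clock: 5.83
position: [0.4625, 0.0743, 0.0901]
eef_rot: [[0.095, -0.0, -0.995], [0.995, -0.0, 0.095], [-0.0, -1.0, 0.0]]
ft_force: [0.0, -0.9, -0.7]
grip_width: -0.005
```

Run:
```python
from h import *
m=camera_model('wrist'); im,d=get_image('wrist'); save('w6',cv2.resize(im[200:320,260:460],None,fx=4,fy=4))
row([.456,.015,.092])
```

```text
from [0.4625 0.0744 0.0902] t 5.88 ft [-0.13 -1.7  -0.76] turn [-0.    0.03 -0.  ] shift [-59.8  -1.8   0.8]
```

View pics/w6.png

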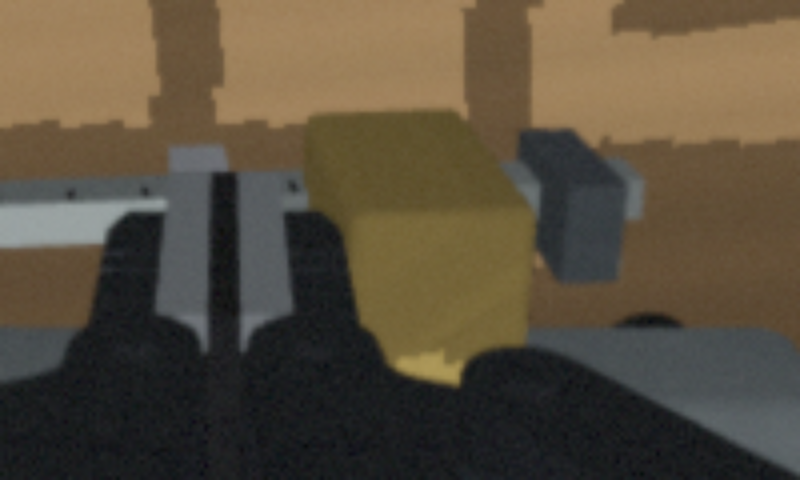

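Request:
send_rows --moves '[[[0, 0, 0, 0.5, 0, 0, 0], [0, 0, 0, 0.9, 0, 0, 0], [0, 0, 0, 1.2, 0, 0, 0], [0, 0, 0, 1.5, 0, 0, 0], [0, 0, 0, 1.7, 0, 0, 0]]]'

```text
clock: 6.3
position: [0.4627, 0.076, 0.0902]
eef_rot: [[0.095, -0.0, -0.995], [0.995, -0.0, 0.095], [-0.0, -1.0, 0.0]]
ft_force: [-0.8, -0.8, -0.5]
grip_width: -0.002
```

Run:
```python
from h import *
m=camera_model('wrist'); im,d=get_image('wrist'); save('w7',cv2.resize(im[200:320,260:460],None,fx=4,fy=4))
row([.456,.015,.092])
```

```text
from [0.4627 0.076  0.0902] t 6.35 ft [ 0.16 -0.71 -0.75] turn [-0.    0.03 -0.  ] shift [-61.4  -1.8   0.8]
```

View pics/w7.png

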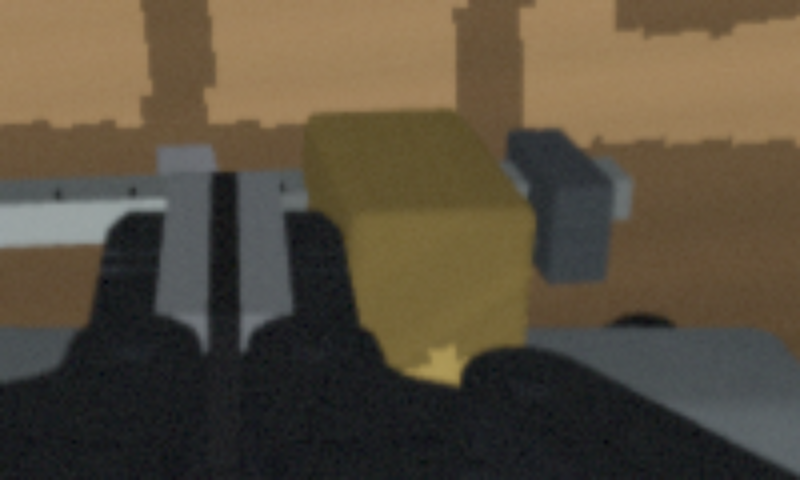

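Request:
send_rows --moves '[[[0, 0, 0, 0.3, 0, 0, 0], [0, 0, 0, 0.5, 0, 0, 0], [0, 0, 0, 0.7, 0, 0, 0], [0, 0, 0, 0.7, 0, 0, 0]]]'

```text
clock: 6.68
position: [0.4628, 0.0767, 0.0902]
eef_rot: [[0.095, -0.0, -0.995], [0.995, -0.0, 0.095], [-0.0, -1.0, 0.0]]
ft_force: [0.4, -1.4, -0.4]
grip_width: -0.004
```

Request:
send_rows --moves '[[[0, 0, 0, 0.2, 0, 0, 0], [0, 0, 0, 0.4, 0, 0, 0], [0, 0, 0, 0.4, 0, 0, 0]]]'

```text
clock: 6.93
position: [0.4628, 0.0771, 0.0902]
eef_rot: [[0.095, -0.0, -0.995], [0.995, -0.0, 0.095], [-0.0, -1.0, 0.0]]
ft_force: [-0.7, -1.6, -1.4]
grip_width: 0.002
```

Request:
send_rows --moves '[[[0, 0, 0, 0.2, 0, 0, 0], [0, 0, 0, 0.4, 0, 0, 0], [0, 0, 0, 0.4, 0, 0, 0]]]'

```text
clock: 7.18
position: [0.4628, 0.0775, 0.0901]
eef_rot: [[0.095, -0.0, -0.995], [0.995, -0.0, 0.095], [-0.0, -1.0, 0.0]]
ft_force: [0.1, -1.2, -0.3]
grip_width: -0.0
```

Request:
send_rows --moves '[[[0, 0, 0, 0.2, 0, 0, 0], [0, 0, 0, 0.4, 0, 0, 0], [0, 0, 0, 0.4, 0, 0, 0]]]'

```text
clock: 7.43
position: [0.4628, 0.0779, 0.0902]
eef_rot: [[0.095, -0.0, -0.995], [0.995, -0.0, 0.095], [-0.0, -1.0, 0.0]]
ft_force: [-0.6, -0.4, -0.3]
grip_width: 0.001
```

Run:
```python
from h import *
m=camera_model('wrist'); im,d=get_image('wrist'); save('w8',cv2.resize(im[200:320,260:460],None,fx=4,fy=4))
row([.456,.015,.092])
```

```text
from [0.4629 0.0779 0.0902] t 7.48 ft [-0.68 -0.56 -0.25] turn [-0.    0.03 -0.  ] shift [-63.3  -1.8   0.8]
```

View pics/w8.png

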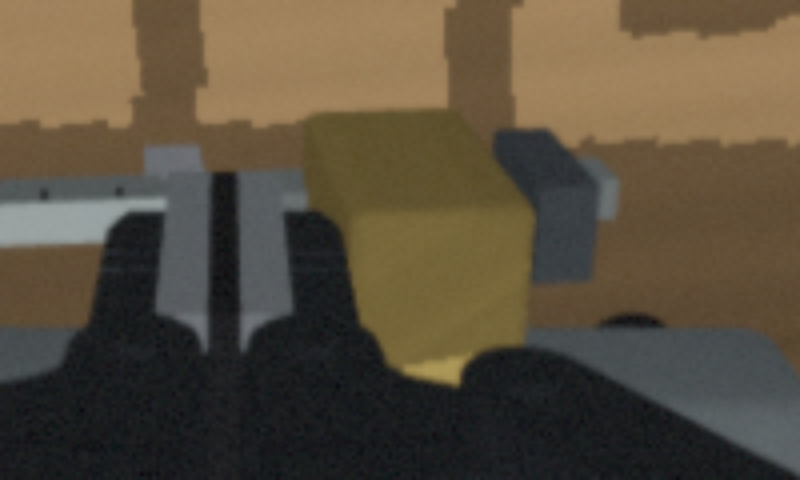

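Request:
send_rows --moves '[[[0, 0, 0, 0.2, 0, 0, 0], [0, 0, 0, 0.4, 0, 0, 0], [0, 0, 0, 0.4, 0, 0, 0]]]'

```text
clock: 7.73
position: [0.4629, 0.0783, 0.0901]
eef_rot: [[0.095, -0.0, -0.995], [0.995, -0.0, 0.095], [-0.0, -1.0, 0.0]]
ft_force: [0.2, -1.3, -1.4]
grip_width: -0.0
```

Request:
send_rows --moves '[[[0, 0, 0, 0.2, 0, 0, 0], [0, 0, 0, 0.3, 0, 0, 0], [0, 0, 0, 0.3, 0, 0, 0]]]'

```text
clock: 7.98
position: [0.463, 0.0786, 0.0902]
eef_rot: [[0.095, 0.0, -0.995], [0.995, -0.0, 0.095], [-0.0, -1.0, -0.0]]
ft_force: [-0.1, -0.3, -1.1]
grip_width: -0.003
```

Request:
send_rows --moves '[[[0, 0, 0, 0.2, 0, 0, 0], [0, 0, 0, 0.3, 0, 0, 0], [0, 0, 0, 0.3, 0, 0, 0]]]'

```text
clock: 8.23
position: [0.4629, 0.0789, 0.0902]
eef_rot: [[0.095, -0.0, -0.995], [0.995, -0.0, 0.095], [-0.0, -1.0, 0.0]]
ft_force: [-0.9, -2.0, -0.2]
grip_width: -0.001
```

Request:
send_rows --moves '[[[0, 0, 0, 0.2, 0, 0, 0], [0, 0, 0, 0.3, 0, 0, 0], [0, 0, 0, 0.3, 0, 0, 0]]]'

```text
clock: 8.48
position: [0.463, 0.0792, 0.0902]
eef_rot: [[0.095, -0.0, -0.995], [0.995, -0.0, 0.095], [-0.0, -1.0, 0.0]]
ft_force: [-0.3, -1.2, -0.8]
grip_width: -0.003
```

Request:
send_rows --moves '[[[0, 0, 0, 0.2, 0, 0, 0], [0, 0, 0, 0.3, 0, 0, 0], [0, 0, 0, 0.3, 0, 0, 0]]]'

```text
clock: 8.73
position: [0.4631, 0.0795, 0.0902]
eef_rot: [[0.095, 0.0, -0.995], [0.995, -0.0, 0.095], [-0.0, -1.0, -0.0]]
ft_force: [-0.3, -1.8, -0.9]
grip_width: -0.0
```

Run:
```python
from h import *
m=camera_model('wrist'); im,d=get_image('wrist'); save('w9',cv2.resize(im[200:320,260:460],None,fx=4,fy=4))
row([.456,.015,.092])
```

```text
from [0.463  0.0795 0.0902] t 8.78 ft [-0.32 -1.26 -0.37] turn [ 0.    0.03 -0.  ] shift [-64.8  -1.8   0.9]
```

View pics/w9.png

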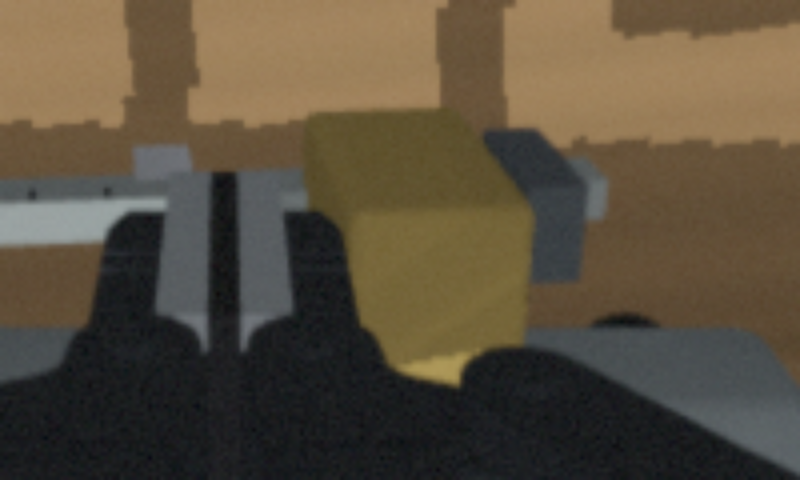

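Request:
send_rows --moves '[[[0, 0, 0, 0.2, 0, 0, 0], [0, 0, 0, 0.4, 0, 0, 0], [0, 0, 0, 0.4, 0, 0, 0]]]'

```text
clock: 9.03
position: [0.4631, 0.0799, 0.0901]
eef_rot: [[0.095, -0.0, -0.995], [0.995, -0.0, 0.095], [-0.0, -1.0, 0.0]]
ft_force: [0.2, -0.9, -0.7]
grip_width: -0.002
```

Request:
send_rows --moves '[[[0, 0, 0, 0.2, 0, 0, 0], [0, 0, 0, 0.4, 0, 0, 0], [0, 0, 0, 0.4, 0, 0, 0]]]'

```text
clock: 9.28
position: [0.4631, 0.0803, 0.0902]
eef_rot: [[0.095, 0.0, -0.995], [0.995, -0.0, 0.095], [-0.0, -1.0, -0.0]]
ft_force: [-0.2, -0.6, -1.0]
grip_width: 0.002
```

Request:
send_rows --moves '[[[0, 0, 0, 0.2, 0, 0, 0], [0, 0, 0, 0.4, 0, 0, 0], [0, 0, 0, 0.4, 0, 0, 0]]]'

```text
clock: 9.53
position: [0.4632, 0.0807, 0.0902]
eef_rot: [[0.095, 0.0, -0.995], [0.995, -0.0, 0.095], [-0.0, -1.0, -0.0]]
ft_force: [0.2, 0.1, -0.8]
grip_width: 0.0
```

Request:
send_rows --moves '[[[0, 0, 0, 0.2, 0, 0, 0], [0, 0, 0, 0.4, 0, 0, 0], [0, 0, 0, 0.4, 0, 0, 0]]]'

```text
clock: 9.78
position: [0.4632, 0.0811, 0.0902]
eef_rot: [[0.095, -0.0, -0.995], [0.995, -0.0, 0.095], [-0.0, -1.0, 0.0]]
ft_force: [-0.2, -1.0, -0.3]
grip_width: 0.002
```

Request:
send_rows --moves '[[[0, 0, 0, 0.2, 0, 0, 0], [0, 0, 0, 0.4, 0, 0, 0], [0, 0, 0, 0.4, 0, 0, 0]]]'

```text
clock: 10.03
position: [0.4632, 0.0815, 0.0902]
eef_rot: [[0.095, -0.0, -0.995], [0.995, -0.0, 0.095], [-0.0, -1.0, 0.0]]
ft_force: [0.2, -1.1, -0.6]
grip_width: -0.002
```

Request:
send_rows --moves '[[[0, 0, 0, 0.2, 0, 0, 0], [0, 0, 0, 0.4, 0, 0, 0], [0, 0, 0, 0.4, 0, 0, 0]]]'

```text
clock: 10.28
position: [0.4633, 0.0819, 0.0902]
eef_rot: [[0.095, -0.0, -0.995], [0.995, -0.0, 0.095], [-0.0, -1.0, 0.0]]
ft_force: [-0.6, -0.5, -1.1]
grip_width: 0.003
```

Run:
```python
from h import *
m=camera_model('wrist'); im,d=get_image('wrist'); save('w10',cv2.resize(im[200:320,260:460],None,fx=4,fy=4))
im,d=get_image('top'); save('t10',cv2.resize(im[205:240,270:350],None,fx=10,fy=10,interpolation=cv2.INTER_CUBIC))
row([.456,.015,.092])
```

```text
from [0.4632 0.0819 0.0902] t 10.38 ft [ 0.41 -0.57 -0.19] turn [-0.    0.03 -0.  ] shift [-67.2  -1.8   0.8]
```

View pics/w10.png

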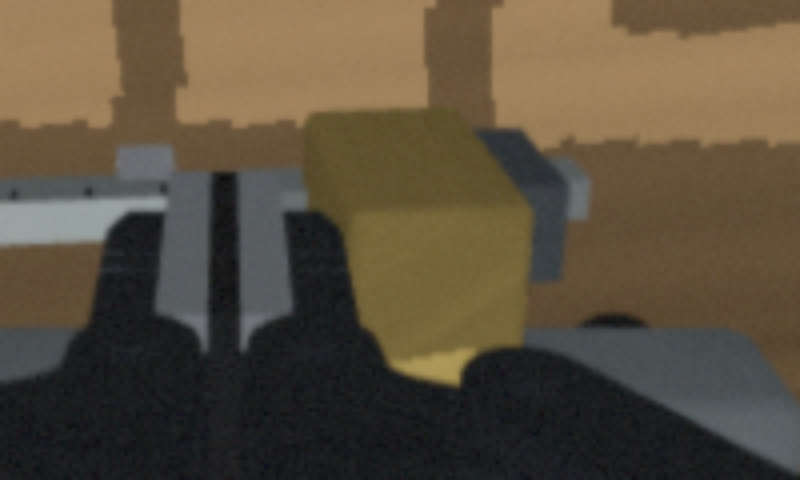

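View pics/t10.png

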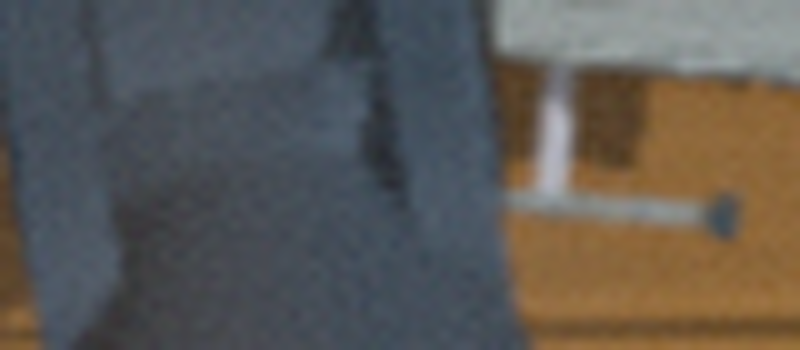

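Request:
send_rows --moves '[[[0, 0, 0, 0.2, 0, 0, 0], [0, 0, 0, 0.4, 0, 0, 0], [0, 0, 0, 0.4, 0, 0, 0]]]'

```text
clock: 10.63
position: [0.4633, 0.0823, 0.0902]
eef_rot: [[0.095, -0.0, -0.995], [0.995, -0.0, 0.095], [-0.0, -1.0, 0.0]]
ft_force: [0.3, -1.3, -1.5]
grip_width: -0.001
```

Request:
send_rows --moves '[[[0, 0, 0, 0.2, 0, 0, 0], [0, 0, 0, 0.4, 0, 0, 0], [0, 0, 0, 0.4, 0, 0, 0]]]'

```text
clock: 10.88
position: [0.4633, 0.0827, 0.0902]
eef_rot: [[0.095, -0.0, -0.995], [0.995, -0.0, 0.095], [-0.0, -1.0, 0.0]]
ft_force: [0.2, -1.0, -1.3]
grip_width: 0.001
```

Request:
send_rows --moves '[[[0, 0, 0, 0.2, 0, 0, 0], [0, 0, 0, 0.4, 0, 0, 0], [0, 0, 0, 0.4, 0, 0, 0]]]'

```text
clock: 11.13
position: [0.4634, 0.0831, 0.0902]
eef_rot: [[0.095, 0.0, -0.995], [0.995, -0.0, 0.095], [-0.0, -1.0, -0.0]]
ft_force: [-0.4, -0.7, -1.8]
grip_width: 0.002
```

Request:
send_rows --moves '[[[0, 0, 0, 0.2, 0, 0, 0], [0, 0, 0, 0.4, 0, 0, 0], [0, 0, 0, 0.4, 0, 0, 0]]]'

```text
clock: 11.38
position: [0.4634, 0.0835, 0.0902]
eef_rot: [[0.095, 0.0, -0.995], [0.995, -0.0, 0.095], [-0.0, -1.0, -0.0]]
ft_force: [-0.1, -1.5, -0.8]
grip_width: -0.002
```

Request:
send_rows --moves '[[[0, 0, 0, 0.2, 0, 0, 0], [0, 0, 0, 0.3, 0, 0, 0], [0, 0, 0, 0.3, 0, 0, 0]]]'

```text
clock: 11.63
position: [0.4634, 0.0837, 0.0902]
eef_rot: [[0.095, -0.0, -0.995], [0.995, -0.0, 0.095], [-0.0, -1.0, -0.0]]
ft_force: [-0.6, -1.4, -1.3]
grip_width: -0.0
```

Run:
```python
from h import *
m=camera_model('wrist'); im,d=get_image('wrist'); save('w11',cv2.resize(im[200:320,260:460],None,fx=4,fy=4))
row([.456,.015,.092])
```

```text
from [0.4634 0.0837 0.0902] t 11.68 ft [-1.06 -2.26 -0.95] turn [-0.    0.02 -0.01] shift [-69.1  -1.8   0.8]
```

View pics/w11.png

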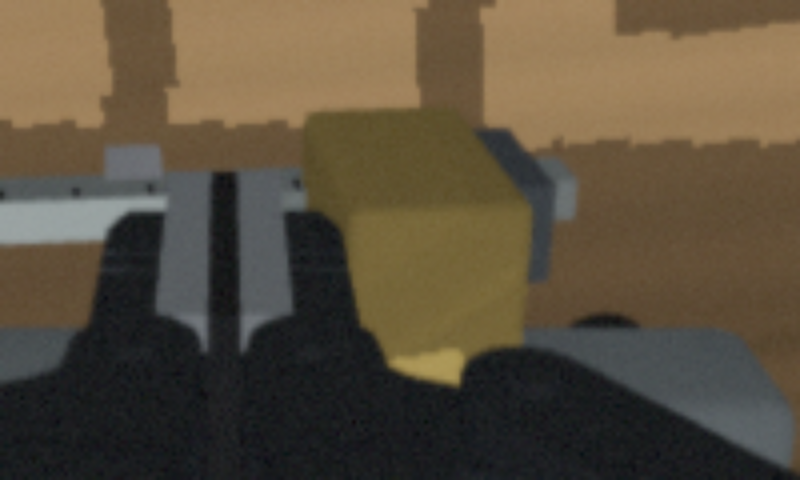

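Request:
send_rows --moves '[[[0, 0, 0, 0.2, 0, 0, 0], [0, 0, 0, 0.2, 0, 0, 0]]]'

```text
clock: 11.85
position: [0.4634, 0.0838, 0.0902]
eef_rot: [[0.095, -0.0, -0.995], [0.995, -0.001, 0.095], [-0.001, -1.0, 0.0]]
ft_force: [-0.4, -3.3, -0.4]
grip_width: 0.002
```

Request:
send_rows --moves '[[[0, 0, 0, 0.2, 0, 0, 0], [0, 0, 0, 0.2, 0, 0, 0]]]'

```text
clock: 12.02
position: [0.4634, 0.0838, 0.0901]
eef_rot: [[0.096, -0.0, -0.995], [0.995, -0.001, 0.096], [-0.001, -1.0, -0.0]]
ft_force: [0.8, -3.9, -0.2]
grip_width: -0.003
```

Request:
send_rows --moves '[[[0, 0, 0, 0.2, 0, 0, 0], [0, 0, 0, 0.2, 0, 0, 0]]]'

```text
clock: 12.18
position: [0.4634, 0.0839, 0.0901]
eef_rot: [[0.096, -0.0, -0.995], [0.995, -0.001, 0.096], [-0.001, -1.0, -0.0]]
ft_force: [-0.4, -5.7, 0.5]
grip_width: -0.001
```

Request:
send_rows --moves '[[[0, 0, 0, 0.1, 0, 0, 0], [0, 0, 0, 0.1, 0, 0, 0], [0, 0, 0, 0.1, 0, 0, 0], [0, 0, 0, 0.1, 0, 0, 0]]]'

```text
clock: 12.52
position: [0.4634, 0.0839, 0.0901]
eef_rot: [[0.096, -0.0, -0.995], [0.995, -0.001, 0.096], [-0.001, -1.0, -0.0]]
ft_force: [-0.6, -6.3, 0.1]
grip_width: 0.0
```

Run:
```python
from h import *
for k in range(4):
    get_image('wrist'); print(env.state()['ft_force'].round(2))
```

```text
[-0.45 -6.32 -0.61]
[ 0.09 -6.18 -0.16]
[ 0.14 -6.3  -0.43]
[ 1.12 -5.84  0.55]
```

Request:
send_rows --moves '[[[0, 0, 0, -1, 0, 0, 0], [0, 0, 0, -4, 0, 0, 0], [0, 0, 0, -10, 0, 0, 0], [0, 0, 0, -15, 0, 0, 0], [0, 0, 0, -15, -35, 0, 0], [0, 0, 0, -15, -75, 0, 0.7], [0, 0, 0, -15, -110, 0, 0.7], [0, 0, 0, -15, -110, -20, 0.7], [0, 0, 0, -10, -110, -50, 0.7], [0, 0, 0, -8, -110, -50, 0.7], [0, 0, 0, -8, -110, -50, 0.7]]]'

```text
clock: 13.63
position: [0.5133, 0.0716, 0.1998]
eef_rot: [[0.096, -0.0, -0.995], [0.995, 0.0, 0.096], [0.0, -1.0, 0.0]]
ft_force: [-0.5, 0.2, -0.8]
grip_width: 0.699
```

Run:
```python
from h import *
m=camera_model('wrist'); im,d=get_image('wrist'); save('w12',im)
row([.5517,.0874,.111])
print(proj('wrist',[[.5517,.0874,.1315]],m), m['rvec'],m['tvec'])
im,d=get_image('top'); save('t12',cv2.resize(im[140:260,240:400],None,fx=5,fy=5,interpolation=cv2.INTER_CUBIC))
```

```text
from [0.5122 0.0715 0.1996] t 13.68 ft [-0.67  0.01  0.32] turn [-0.08  0.01 -0.01] shift [ 19.6  88.6 -37.9]
[[340.42267251 261.77529548]] [-2.15796567 -1.96075518 -0.28546549] [-0.12120694 -0.51147819  0.20460291]
```

View pics/w12.png

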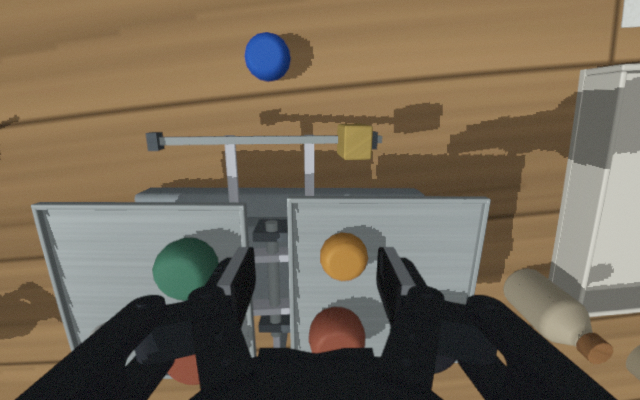

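View pics/t12.png

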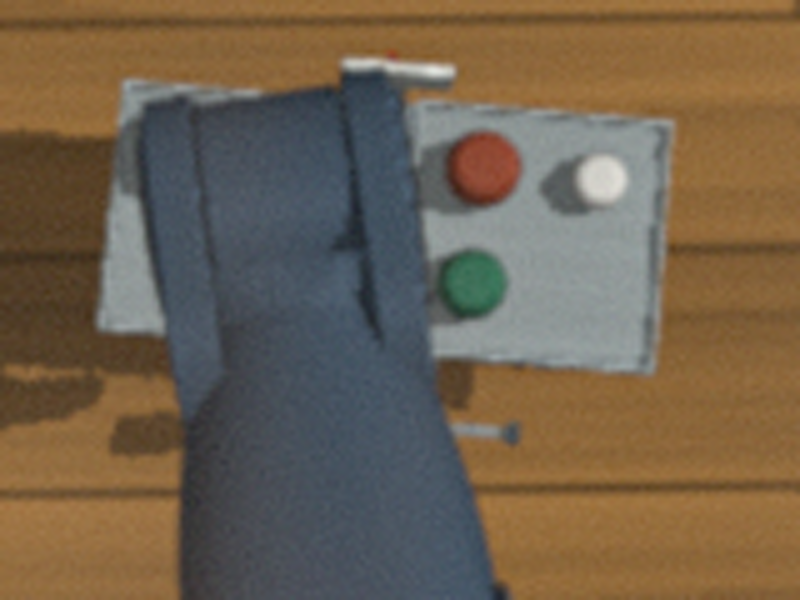

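Run:
```python
from h import *
print(env.state()['position'])
m=camera_model('wrist'); im,d=get_image('wrist')
hsv=cv2.cvtColor(im,cv2.COLOR_RGB2HSV).astype(int)
mk=(hsv[...,0]<22)&(hsv[...,1]>190)&(hsv[...,2]>130); mk[:225]=0;mk[290:]=0;mk[:,:305]=0;mk[:,380:]=0
mk=mk&(hsv[...,0]>9)
yy,xx=np.nonzero(mk); print(mk.sum(),xx.min(),xx.max(),yy.min(),yy.max())
P=unproj('wrist',np.c_[xx,yy],d[yy,xx],m=m); print(np.percentile(P,[3,50,97],axis=0).round(4))
t=P[P[:,2]>np.percentile(P[:,2],95)-.004]; print(t.mean(0),len(t))
c=[(xx.min()+xx.max())/2,(yy.min()+yy.max())/2]; print(c,unproj('wrist',c,z=.1185,m=m))
# pan floor
print('floor',[unproj('wrist',[x,y],d[y,x],m=m)[0].round(4) for x,y in [(385,225),(310,230),(440,230),(100,230)]])
row([.5517,.0874,.111])
```

```text
[0.51165724 0.07144743 0.19969827]Traceback (most recent call last):
  File "<stdin>", line 7, in <module>
    return umr_minimum(a, axis, None, out, keepdims, initial, where)
ValueError: zero-size array to reduction operation minimum which has no identity
```

Run:
```python
from h import *
print(env.state()['position'])
m=camera_model('wrist'); im,d=get_image('wrist')
hsv=cv2.cvtColor(im,cv2.COLOR_RGB2HSV).astype(int); print(hsv[257,344],im[257,344])
mk=(hsv[...,1]>150)&(hsv[...,2]>90); mk[:225]=0;mk[290:]=0;mk[:,:305]=0;mk[:,380:]=0
yy,xx=np.nonzero(mk); print(mk.sum(),xx.min(),xx.max(),yy.min(),yy.max())
P=unproj('wrist',np.c_[xx,yy],d[yy,xx],m=m); print(np.percentile(P,[3,50,97],axis=0).round(4))
t=P[P[:,2]>np.percentile(P[:,2],95)-.004]; print(t.mean(0),len(t))
c=[(xx.min()+xx.max())/2,(yy.min()+yy.max())/2]; print(c,unproj('wrist',c,z=.1185,m=m))
print('floor',[unproj('wrist',[x,y],d[y,x],m=m)[0].round(4) for x,y in [(385,225),(310,230),(440,230),(100,230)]])
row([.5517,.0874,.111])
```

```text
[0.51152041 0.0714612  0.19980446]
[ 18 158 181] [181 136  69]
1617 322 366 236 281
[[0.536  0.0753 0.1187]
 [0.5483 0.0904 0.13  ]
 [0.5648 0.1051 0.1318]]
[0.55115728 0.09067808 0.13246056] 1158
[np.float64(344.0), np.float64(258.5)] [[0.55398558 0.09078306 0.1185    ]]
floor [array([0.534 , 0.1266, 0.1054]), array([0.5326, 0.0657, 0.1051]), array([0.5427, 0.1715, 0.1055]), array([ 0.5106, -0.0933,  0.1234])]
from [0.5115 0.0715 0.2   ] t 13.83 ft [ 0.2  -0.76 -0.13] turn [-0.06  0.03 -0.01] shift [ 19.7  88.9 -38.6]
```

Request:
send_rows --moves '[[[0, 0, 0, 12, 10, -20, 0.7], [0, 0, 0, 22, 20, -37.5, 0.7], [0, 0, 0, 22, 35, -37.5, 0.7], [0, 0, 0, 22, 55, -37.5, 0.7], [0, 0, 0, 22, 70, -37.5, 0.7], [0, 0, 0, 22, 80, -37.5, 0.7], [0, 0, 0, 22, 86, -37.5, 0.7], [0, 0, 0, 22, 88.5, -37.5, 0.7], [0, 0, 0, 22, 88.5, -37.5, 0.7], [0, 0, 0, 22, 88.5, -37.5, 0.7]]]'

```text
clock: 14.67
position: [0.5523, 0.09, 0.1124]
eef_rot: [[0.095, 0.001, -0.995], [0.995, 0.0, 0.095], [0.0, -1.0, -0.001]]
ft_force: [1.2, -0.3, -0.5]
grip_width: 0.697
```

Run:
```python
from h import *
row([.551,.09,.111])
im,d=get_image('wrist'); save('w13',im)
im,d=get_image('scene'); save('s13',cv2.resize(im[150:290,240:430],None,fx=4,fy=4))
```

```text
from [0.5523 0.09   0.1124] t 14.67 ft [ 1.19 -0.26 -0.52] turn [0.06 0.03 0.01] shift [-0.2  1.4  1.3]
```

View pics/w13.png

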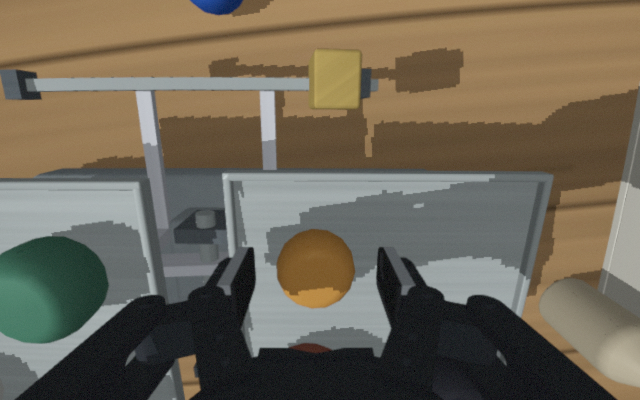

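View pics/s13.png

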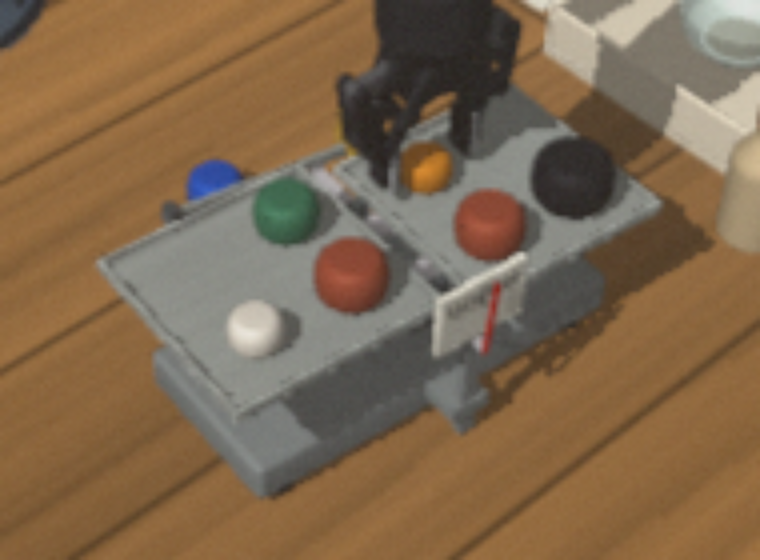

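Request:
send_rows --moves '[[[0, 0, 0, 0, 1, 0, 0.55], [0, 0, 0, 0, 1, 0, 0.5], [0, 0, 0, 0, 1, 0, 0.45], [0, 0, 0, 0, 1, 0, 0.4], [0, 0, 0, 0, 1, 0, 0.3], [0, 0, 0, 0, 1, 0, 0.3], [0, 0, 0, 0, 1, 0, 0.3]]]' --grip_force 20

```text
clock: 15.35
position: [0.5521, 0.09, 0.111]
eef_rot: [[0.095, 0.0, -0.995], [0.995, -0.0, 0.095], [-0.0, -1.0, -0.0]]
ft_force: [-1.4, -1.4, 5.7]
grip_width: 0.428
```

Run:
```python
from h import *
row([.551,.09,.111])
m=camera_model('wrist'); im,d=get_image('wrist'); save('w14',cv2.resize(im[210:370,200:440],None,fx=3,fy=3))
for px in [(241,262),(390,262),(250,290),(385,290)]:
    pass
# points on fingers: lowest z near stone
ii,jj=np.mgrid[225:345,200:440]; P=unproj('wrist',np.c_[jj.ravel(),ii.ravel()],d[ii,jj].ravel(),m=m)
rel=P-env.state()['position']; a=rel@EY; b=rel@EX
for lo,hi in [(-40,-20),(20,40)]:
    s=(a>lo/1000)&(a<hi/1000)&(abs(b)<.011)&(P[:,2]>.107)
    print(lo,s.sum(),np.percentile(P[s,2],[1,5,20,50]).round(4) if s.sum() else '')
print(env.state()['grip_width'],env.state()['ft_force'],env.state()['moment'])
```

```text
from [0.5521 0.09   0.111 ] t 15.35 ft [-1.38 -1.43  5.65] turn [ 0.03  0.02 -0.  ] shift [-0.1  0.   1.1]
-40 1710 [0.1169 0.1215 0.1333 0.1577]
20 2107 [0.1174 0.1223 0.1346 0.1548]
0.43286085321635215 [-0.3836657  -2.29691765  5.97522387] [-0.17656058  0.22200047 -0.03576972]
```

View pics/w14.png

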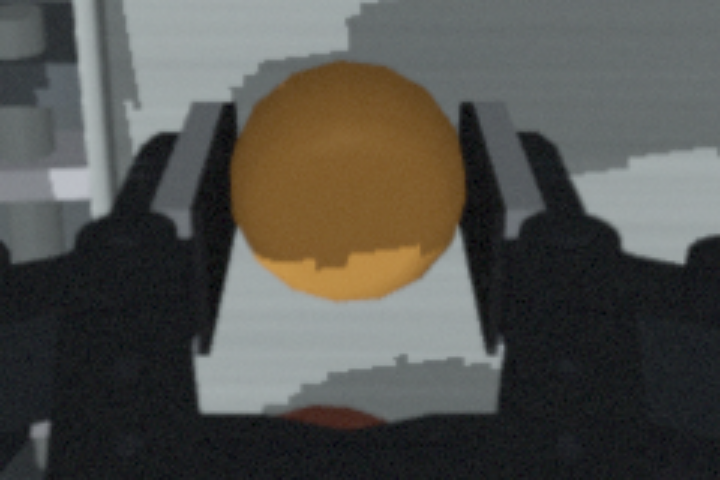

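Request:
send_rows --moves '[[[0, 0, 0, 0, 0, 0, 0.5], [0, 0, 0, 0, 0, 0, 0.6], [0, 0, 0, 0, 0, 1, 0.6], [0, 0, 0, 0, 2, 1, 0.6], [0, 0, 0, 0, 4, 1, 0.6], [0, 0, 0, 0, 6, 1, 0.6], [0, 0, 0, 0, 6, 1, 0.6]]]'

```text
clock: 15.98
position: [0.5506, 0.0901, 0.104]
eef_rot: [[0.095, -0.001, -0.995], [0.995, -0.0, 0.095], [-0.0, -1.0, 0.001]]
ft_force: [0.8, 0.6, 0.4]
grip_width: 0.601
```

Request:
send_rows --moves '[[[0, 0, 0, 0, 0, 0, 0.52], [0, 0, 0, 0, 0, 0, 0.48], [0, 0, 0, 0, 0, 0, 0.44], [0, 0, 0, 0, 0, 0, 0.4], [0, 0, 0, 0, 0, 0, 0.35], [0, 0, 0, 0, 0, 0, 0.35], [0, 0, 0, 0, 0, 0, 0.35]]]'

```text
clock: 16.57
position: [0.551, 0.0902, 0.1048]
eef_rot: [[0.095, 0.0, -0.995], [0.995, -0.0, 0.095], [-0.0, -1.0, -0.0]]
ft_force: [-1.3, -0.6, 2.9]
grip_width: 0.429
```

Request:
send_rows --moves '[[[0, 0, 0, 0, -0.5, 0, 0.35], [0, 0, 0, 0, -1, 0, 0.35], [0, 0, 0, 0, -1.5, 0, 0.35], [0, 0, 0, 0, -2, 0, 0.35], [0, 0, 0, 0, -3, 0, 0.35], [0, 0, 0, 0, -4, 0, 0.35], [0, 0, 0, 0, -6, 0, 0.35], [0, 0, 0, 0, -9, 0, 0.35], [0, 0, 0, 0, -14, 0, 0.35], [0, 0, 0, 0, -20, 0, 0.35]]]' --grip_force 30

```text
clock: 17.4
position: [0.5508, 0.0901, 0.1251]
eef_rot: [[0.095, -0.0, -0.995], [0.995, -0.0, 0.095], [-0.0, -1.0, 0.0]]
ft_force: [0.3, -0.7, -1.1]
grip_width: 0.429
```

Run:
```python
from h import *
row([.538,-.1,.2])
m=camera_model('wrist'); im,d=get_image('wrist'); save('w15',im); s=env.state()
print(s['grip_width'],s['ft_force'])
print('floor',[unproj('wrist',[x,y],d[y,x],m=m)[0].round(4) for x,y in [(480,215),(430,210),(265,215),(100,230),(60,200)]])
```

```text
from [0.5508 0.0901 0.1251] t 17.4 ft [ 0.29 -0.71 -1.06] turn [-0.02  0.03 -0.01] shift [-190.5  -74.9   -5.3]
0.42214773597214333 [1.14225168 0.07214596 0.77059922]
floor [array([0.5427, 0.1828, 0.1059]), array([0.5371, 0.1549, 0.1059]), array([0.5315, 0.0649, 0.1056]), array([ 0.5257, -0.0155,  0.1236]), array([ 0.5087, -0.0322,  0.1225])]
```

View pics/w15.png

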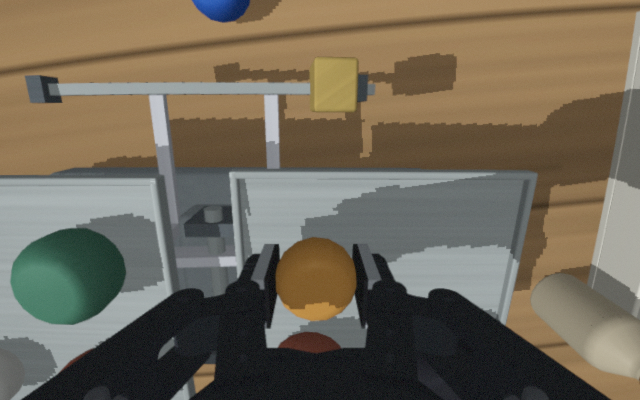

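Request:
send_rows --moves '[[[0, 0, 0, 0, -25, 0, 0.35], [0, 0, 0, 0, -55, 0, 0.35], [0, 0, 0, -15, -70, 0, 0.35], [0, 0, 0, -45, -70, -1, 0.35], [0, 0, 0, -80, -70, -1, 0.35], [0, 0, 0, -115, -70, -1, 0.35], [0, 0, 0, -150, -70, -1, 0.35], [0, 0, 0, -175, -70, -1, 0.35], [0, 0, 0, -189, -70, -1, 0.35], [0, 0, 0, -189, -70, -1, 0.35], [0, 0, 0, -189, -70, -1, 0.35], [0, 0, 0, -189, -70, -1, 0.35]]]'

```text
clock: 18.45
position: [0.534, -0.0976, 0.1949]
eef_rot: [[0.095, 0.0, -0.995], [0.995, 0.0, 0.095], [0.0, -1.0, -0.0]]
ft_force: [0.1, 0.0, -1.4]
grip_width: 0.424
```

Run:
```python
from h import *
row([.5335,-.0979,.125])
m=camera_model('wrist'); im,d=get_image('wrist'); save('w16',im); np.savez('pics/w16.npz',im=im,d=d)
im,_=get_image('scene'); save('s16',cv2.resize(im[150:290,240:430],None,fx=4,fy=4))
print('floor',[unproj('wrist',[x,y],d[y,x],m=m)[0].round(4) for x,y in [(320,200),(250,200),(380,200),(320,180),(400,190)]])
print('bottom',proj('wrist',[.5335,-.0979,.125],m))
```

```text
from [ 0.534  -0.0976  0.1949] t 18.45 ft [ 0.1   0.03 -1.36] turn [0.01 0.03 0.01] shift [-0.3 69.9  0.5]
floor [array([ 0.5247, -0.0927,  0.1212]), array([ 0.5527, -0.1731, -0.0018]), array([ 0.5284, -0.0499,  0.1226]), array([ 0.5097, -0.0914,  0.1227]), array([ 0.5224, -0.0353,  0.1222])]
bottom [[314.01914447 213.86801735]]
```

View pics/w16.png

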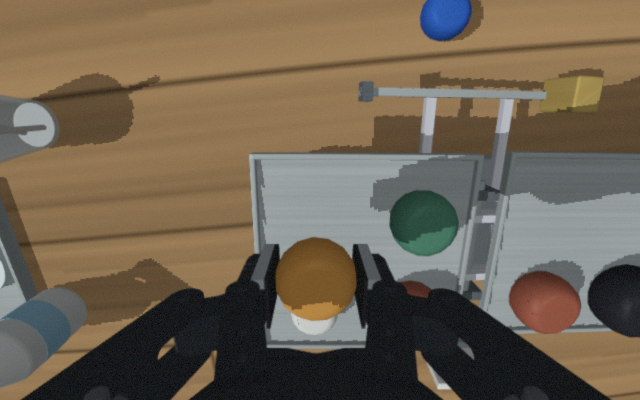

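View pics/s16.png

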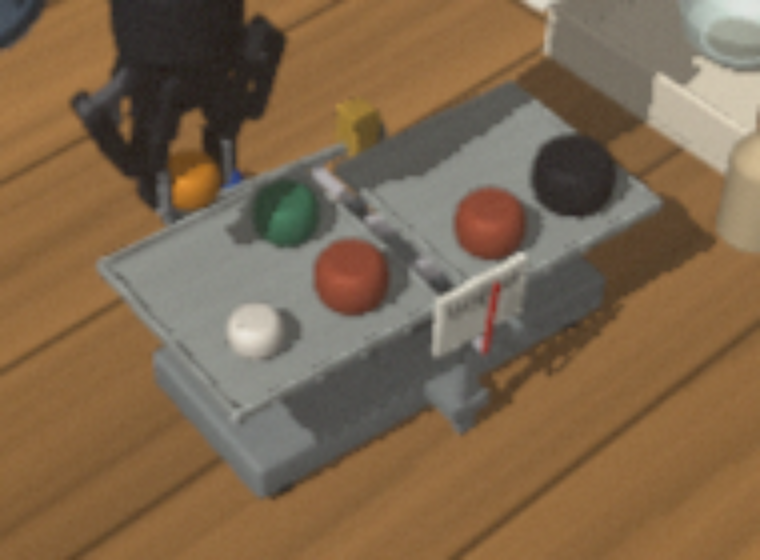

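Request:
send_rows --moves '[[[0, 0, 0, 0, 25, 0, 0.35], [0, 0, 0, 0, 45, 0, 0.35], [0, 0, 0, 0, 56, 0, 0.35], [0, 0, 0, 0, 62, 0, 0.35], [0, 0, 0, 0, 65, 0, 0.35], [0, 0, 0, 0, 66, 0, 0.35], [0, 0, 0, 0, 67, 0, 0.35], [0, 0, 0, 0, 67.8, 0, 0.35], [0, 0, 0, 0, 68.6, 0, 0.35], [0, 0, 0, 0, 69.4, 0, 0.35], [0, 0, 0, 0, 70.2, 0, 0.35], [0, 0, 0, 0, 71, 0, 0.35]]]'

```text
clock: 19.55
position: [0.534, -0.0982, 0.1238]
eef_rot: [[0.095, 0.0, -0.995], [0.995, -0.0, 0.095], [-0.0, -1.0, -0.0]]
ft_force: [0.8, -0.1, -0.8]
grip_width: 0.42
```

Run:
```python
from h import *
row([.5335,-.0979,.114])
m=camera_model('wrist'); im,d=get_image('wrist'); save('w17',im)
print('floor',[unproj('wrist',[x,y],d[y,x],m=m)[0].round(4) for x,y in [(320,200),(380,200),(320,180),(400,190),(420,190)]])
```

```text
from [ 0.534  -0.0982  0.1238] t 19.55 ft [ 0.81 -0.09 -0.84] turn [ 0.02  0.02 -0.01] shift [0.2 9.8 0.5]
floor [array([ 0.504 , -0.0924,  0.1218]), array([ 0.5066, -0.0638,  0.1224]), array([ 0.4931, -0.0915,  0.1268]), array([ 0.5024, -0.0542,  0.1228]), array([ 0.5035, -0.0444,  0.122 ])]
```

View pics/w17.png

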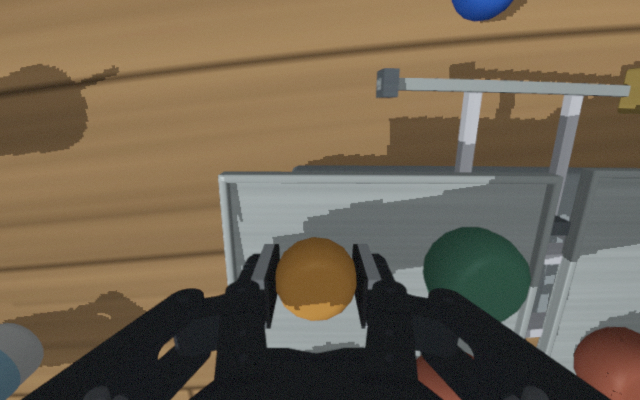

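Request:
send_rows --moves '[[[0, 0, 0, 0, 0.8, 0, 0.35], [0, 0, 0, 0, 1.6, 0, 0.35], [0, 0, 0, 0, 2.4, 0, 0.35], [0, 0, 0, 0, 3.2, 0, 0.35], [0, 0, 0, 0, 4, 0, 0.35], [0, 0, 0, 0, 4.8, 0, 0.35], [0, 0, 0, 0, 5.6, 0, 0.35], [0, 0, 0, 0, 6.4, 0, 0.35], [0, 0, 0, 0, 7.2, 0, 0.35], [0, 0, 0, 0, 8, 0, 0.35], [0, 0, 0, 0, 8.8, 0, 0.35], [0, 0, 0, 0, 9.3, 0, 0.35]]]'

```text
clock: 20.6
position: [0.5339, -0.0981, 0.1143]
eef_rot: [[0.095, -0.0, -0.995], [0.995, -0.0, 0.095], [-0.0, -1.0, 0.0]]
ft_force: [0.2, -0.4, 0.1]
grip_width: 0.429
```

Run:
```python
from h import *
row([.5335,-.0979,.114])
m=camera_model('wrist'); im,d=get_image('wrist'); save('w18',im)
ii,jj=np.mgrid[185:215,270:400]; P=unproj('wrist',np.c_[jj.ravel(),ii.ravel()],d[ii,jj].ravel(),m=m); print('floor',np.median(P[:,2]))
im,_=get_image('scene'); save('s18',cv2.resize(im[150:290,240:430],None,fx=4,fy=4))
print(env.state()['ft_force'])
```

```text
from [ 0.5339 -0.0981  0.1143] t 20.6 ft [ 0.16 -0.42  0.05] turn [-0.    0.03 -0.01] shift [0.2 0.3 0.4]
floor 0.11400790765886881
[-0.61187177 -0.40716461 -1.17258397]
```

View pics/s18.png

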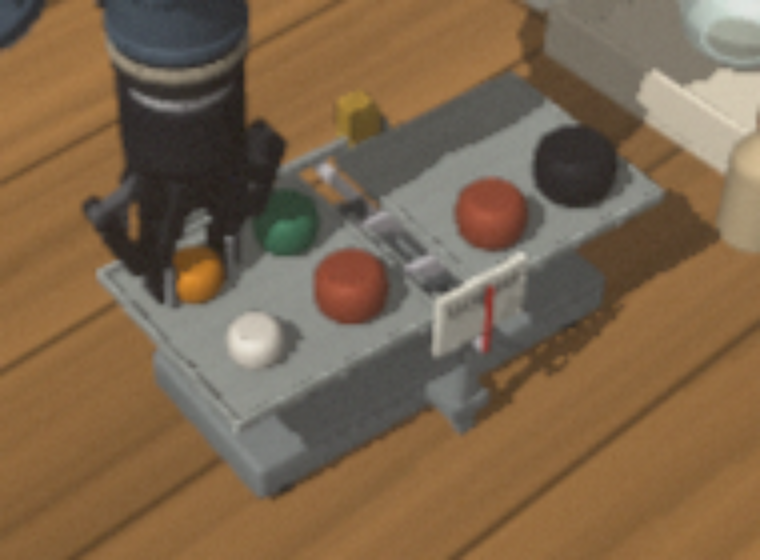

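Request:
send_rows --moves '[[[0, 0, 0, 0, 0, 0, 0.43], [0, 0, 0, 0, 0, 0, 0.45], [0, 0, 0, 0, 0, 0, 0.48], [0, 0, 0, 0, 0, 0, 0.51], [0, 0, 0, 0, 0, 0, 0.54], [0, 0, 0, 0, 0, 0, 0.54], [0, 0, 0, 0, 0, 0, 0.54], [0, 0, 0, 0, 0, 0, 0.54]]]'

```text
clock: 21.37
position: [0.5339, -0.0981, 0.1144]
eef_rot: [[0.095, -0.0, -0.995], [0.995, -0.0, 0.095], [-0.0, -1.0, 0.0]]
ft_force: [0.3, -0.7, 0.5]
grip_width: 0.54
```

Run:
```python
from h import *
m=camera_model('wrist'); im,d=get_image('wrist'); save('w19',im)
ii,jj=np.mgrid[185:215,270:400]; P=unproj('wrist',np.c_[jj.ravel(),ii.ravel()],d[ii,jj].ravel(),m=m); print('floor',np.median(P[:,2]))
print(env.state()['ft_force'])
```

```text
floor 0.11240835584147701
[ 0.10024044  0.23170952 -0.59106323]
```

View pics/w19.png

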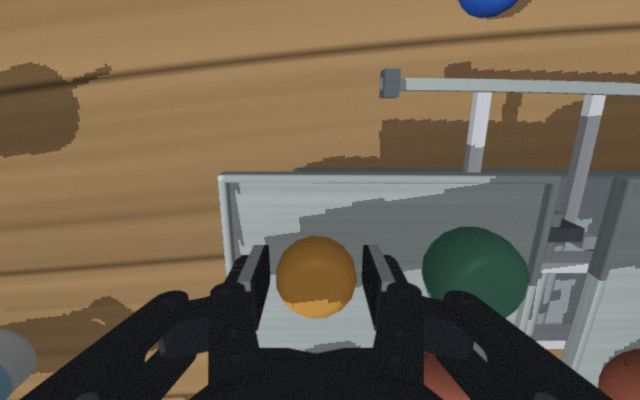

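Request:
send_rows --moves '[[[0, 0, 0, 0, -2, 0, 0.55], [0, 0, 0, 0, -5, 0, 0.55], [0, 0, 0, 0, -10, 0, 0.55], [0, 0, 0, 0, -18, 0, 0.55], [0, 0, 0, 0, -35, 0, 0.55], [0, 0, 0, 0, -65, 0, 0.55], [0, 0, 0, 0, -100, 0, 0.55], [0, 0, 0, 0, -130, 20, 0.55], [0, 0, 0, 0, -150, 60, 0.55], [0, 0, 0, 0, -150, 100, 0.55], [0, 0, 0, 0, -150, 140, 0.55], [0, 0, 0, 0, -150, 140, 0.55]]]'

```text
clock: 22.42
position: [0.3879, -0.0838, 0.2657]
eef_rot: [[0.096, -0.002, -0.995], [0.995, 0.0, 0.096], [-0.0, -1.0, 0.002]]
ft_force: [0.9, -0.2, 0.3]
grip_width: 0.546
```

Request:
send_rows --moves '[[[0, 0, 0, 0, 0, 0, 0.55], [0, 0, 0, 0, 0, 0, 0.55], [0, 0, 0, 0, 0, 0, 0.55], [0, 0, 0, 0, 0, 0, 0.55], [0, 0, 0, 0, 0, 0, 0.55], [0, 0, 0, 0, 0, 0, 0.55], [0, 0, 0, 0, 0, 0, 0.55], [0, 0, 0, 0, 0, 0, 0.55], [0, 0, 0, 0, 0, 0, 0.55], [0, 0, 0, 0, 0, 0, 0.55], [0, 0, 0, 0, 0, 0, 0.55], [0, 0, 0, 0, 0, 0, 0.55]]]'

```text
clock: 23.42
position: [0.3946, -0.0848, 0.2644]
eef_rot: [[0.095, 0.0, -0.995], [0.995, -0.0, 0.095], [-0.0, -1.0, -0.0]]
ft_force: [0.3, 0.5, 0.2]
grip_width: 0.55
```

Run:
```python
from h import *
row([.5335,-.0979,.114])
im0,d=get_image('top'); save('t20',cv2.resize(im0[140:260,240:400],None,fx=5,fy=5,interpolation=cv2.INTER_CUBIC))
def fl(c,d):  # pan floors around free pixels
    ii,jj=np.mgrid[150:225,255:380]; P=unproj('top',np.c_[jj.ravel(),ii.ravel()],d[ii,jj].ravel())
    r=P-np.array([.5795,.0253,0]); a=r@EY;b=r@EX
    for s in (1,-1):
        k=(abs(a-s*.095)<.07)&(abs(b)<.07)&(P[:,2]>.09)&(P[:,2]<.13)
        h,e=np.histogram(P[k,2],bins=np.arange(.09,.13,.001)); print(c,s,k.sum(),round(float(np.median(P[k,2])),4), e[h.argmax()].round(4))
fl('now',d); fl('start',np.load('pics/top0.npz')['d'])
im,_=get_image('scene'); save('s20',cv2.resize(im[150:290,240:430],None,fx=4,fy=4))
```

```text
from [ 0.3946 -0.0848  0.2644] t 23.42 ft [0.33 0.48 0.17] turn [ 0.01  0.02 -0.01] shift [   0.2  150.4 -139.5]
now 1 1499 0.1151 0.115
now -1 1356 0.1133 0.113
start 1 1471 0.1049 0.103
start -1 1486 0.1237 0.123
```

View pics/t20.png

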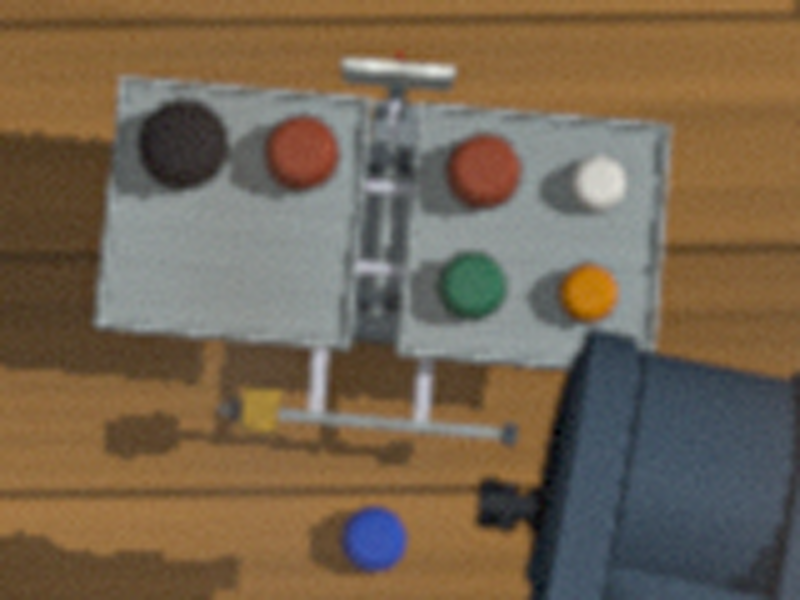

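View pics/s20.png

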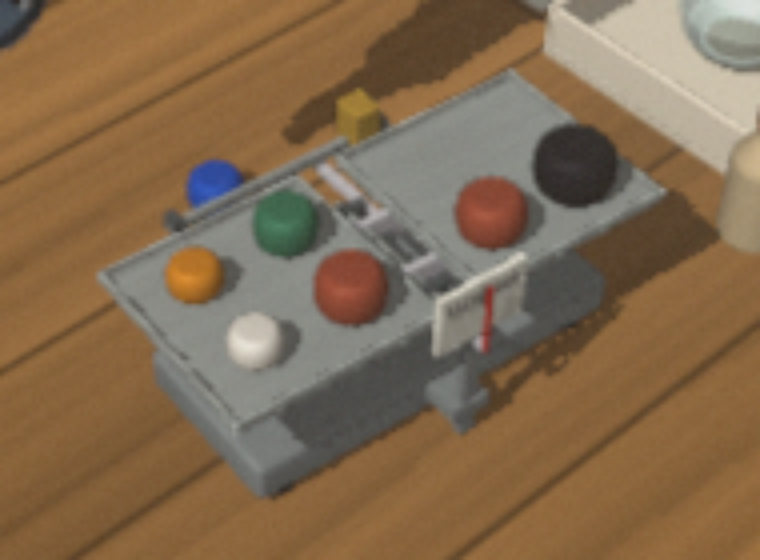

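Request:
send_rows --moves '[[[0, 0, 0, 0, 0, 0, 0.55], [0, 0, 0, 0, 0, 0, 0.55], [0, 0, 0, 0, 0, 0, 0.55], [0, 0, 0, 0, 0, 0, 0.55], [0, 0, 0, 0, 0, 0, 0.55], [0, 0, 0, 0, 0, 0, 0.55], [0, 0, 0, 0, 0, 0, 0.55], [0, 0, 0, 0, 0, 0, 0.55], [0, 0, 0, 0, 0, 0, 0.55], [0, 0, 0, 0, 0, 0, 0.55], [0, 0, 0, 0, 0, 0, 0.55], [0, 0, 0, 0, 0, 0, 0.55]]]'

```text
clock: 24.52
position: [0.3945, -0.0848, 0.2644]
eef_rot: [[0.095, -0.0, -0.995], [0.995, -0.0, 0.095], [-0.0, -1.0, 0.0]]
ft_force: [0.4, 0.7, 0.3]
grip_width: 0.551
```

Request:
send_rows --moves '[[[0, 0, 0, 0, 0, 0, 0.55], [0, 0, 0, 0, 0, 0, 0.55], [0, 0, 0, 0, 0, 0, 0.55], [0, 0, 0, 0, 0, 0, 0.55], [0, 0, 0, 0, 0, 0, 0.55], [0, 0, 0, 0, 0, 0, 0.55], [0, 0, 0, 0, 0, 0, 0.55], [0, 0, 0, 0, 0, 0, 0.55], [0, 0, 0, 0, 0, 0, 0.55], [0, 0, 0, 0, 0, 0, 0.55], [0, 0, 0, 0, 0, 0, 0.55], [0, 0, 0, 0, 0, 0, 0.55]]]'

```text
clock: 25.52
position: [0.3946, -0.0847, 0.2644]
eef_rot: [[0.095, 0.0, -0.995], [0.995, -0.0, 0.095], [-0.0, -1.0, -0.0]]
ft_force: [0.3, -0.1, -0.1]
grip_width: 0.551
```

Run:
```python
from h import *
def fl(d):
    ii,jj=np.mgrid[150:225,255:380]; P=unproj('top',np.c_[jj.ravel(),ii.ravel()],d[ii,jj].ravel())
    r=P-np.array([.5795,.0253,0]); a=r@EY;b=r@EX; o=[]
    for s in (1,-1):
        k=(abs(a-s*.095)<.07)&(abs(b)<.07)&(P[:,2]>.09)&(P[:,2]<.13); o.append(np.median(P[k,2]))
    return (o[0]-o[1])/.19
t=[fl(get_image('top')[1]) for _ in range(6)]; print(np.round(t,4), env.state()['clock'])
if max(np.abs(t))<.022: workorder.finish_job(); print('finished')
```

```text
[0.0109 0.0106 0.009  0.0106 0.0112 0.0108] 25.8167
the job is handed in; nothing more can be done
finished
```

The balance is zeroed and level, and I handed the job in at about 26 s; no verdict was reported.

- **Poise:** I slid it home and held it against the left stop at about 6 N for more than 0.5 s. The last top picture shows it still at the stop.
- **Stones:** I moved only the amber stone, from the left pan to the free corner of the right pan. I eased it down with the pan and let go near level. By nominal weights that makes 400 g on each side. All six stones lie side by side in the pans.
- **Beam:** Six depth readings put the tilt at about 0.011 rad (limit 0.03), steady over those readings. The left pan reads slightly higher.
- **Grip:** My first grip on the amber stone was too high, with about 6 N upward on the tool. I opened, went 6 mm lower and gripped again before lifting.
- **Not measured:** I judged beam speed from the slow moves, about 10 mm/s with the pan. The arm stayed clear of the bowl, spray bottle, cup, sand bottle and the blue look-alike. I did not measure whether they moved.

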